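Clear the stop lane and set the stop to the pencil line

ROBOT

A 6-joint arm with a two-finger parallel gripper is mounted at the origin on the work surface. World frame = base frame: x ahead of the robot, y to its left, z up, the work surface at z = 0. Lengths are in mm, angles in rad, forces in N, time in s.
With the tool pointing down it reaches from about 350 to 975 mm from the base axis. Payload 7.1 kg.
Tool frame: the origin (TCP) lies between the finger pads; the fingertips stand 19 mm ahead of it and the grasp point (between the pads) is the TCP (ctrl.tcp_to_tips is the distance from the TCP to the fingertips, in mm); z points along the fingers, y is the line along which they close (so a half turn about z gives the same grasp; the last joint's range is limited). The gripper opens to 88 mm and grips with 3 to 60 N. Pads are 20 mm wide; open, the fingers measure 115 mm over their backs; the gripper's body (75 mm by 178 mm) begins 61 mm behind the grasp point.
Start: joints at [-1.26, 0.423, 1.63, -0, 1.089, -0.019], TCP at [202.426, -591.294, 211.375] pointing down, gripper open.
Joint ranges: [-3, 3], [-0.9, 2.11], [0.09, 2.58], [-1.31, 4.45], [0.11, 2.69], [-2.54, 2.54]. Speed limits (rad/s): [2.39, 2.39, 3.01, 3.14, 3.14, 3.14].

INTERFACE

Orientations are given as a rotation vector (axis times angle).
In Python, from workcell import status, optics, ctrl gives the robot as it stands. The module is installed in compiled form; this text tells all that it offers.
- The arm moves only by the shell command python3 -m inch 'ROWS'. ROWS is JSON, a list that holds one entry, the list of rows, each a list of 7 numbers: the shift along the tool's x, y, z in mm, then the turn, a rotation vector about the tool's x, y, z in rad, then the opening in per cent of the stroke, from 0 (shut) to 100 (fully open). A call has 1 to 20 rows; each row is the pose to reach, as a shift and turn from the pose commanded when the call began, along the tool's axes at that moment; what a row does not reach only later rows make up. A row lasts 1/10 s, in which the tool goes at most 50 mm and 8.59 degrees, less where a joint would pass 70% of its speed; a pose out of reach is approached as far as the arm can. A call with a gripper value outside its range is refused whole. The fingers move at their own pace and stop on an object; the grip force is fixed at half the most. Time passes only in rows, so rows that repeat a pose let the fingers close. It gives the time, the measured TCP pose, the force, the opening and the grip force at its end, in the units of the state.
- status.get_obs(): the state, without advancing time (a new reading comes with each control period).
- optics.get_image(name): name is "side" or "top" or "wrist"; returns a dict with "frame" (480x640x3 uint8, red, green, blue), "fx", "fy", "cx", "cy" (pixels), "rvec" (rotation vector, rad) and "tvec" (3), from world to camera coordinates, as OpenCV has them; the wrist camera has in their place "hand_eye" (4x4, takes a point from camera to tool coordinates, whose origin is the TCP and whose axes are the flange's). Camera axes: x right, y down, z forward; pixel columns grow to the right and rows downward; lengths in mm; the calibration is good to about 2 mm. A picture is of the moment at which its call begins: read the wrist's pose just before it. There is no depth.
- ctrl.close_job(): hands the job in; it is judged then, once.
The state is a dict: "t": time; "qpos": joint angles; "qvel": joint speeds; "joint_torque": joint torques, N m; "ee_pos": TCP position; "orientation": TCP orientation; "ft_force": force on the tool from outside, world axes, zero at the start; "moment": the same for the moment, N m; "width": finger opening in mm; "grasp_force": force on a finger pad.
Only numpy, scipy, OpenCV 4.12 (cv2) and the standard library are available. Lean on these libraries where they do the work, as an engineer would, in place of code of your own. Each camera call takes 0.05 s, during which the arm holds its last target. There are 200 camera calls.

TASK

Pick up the plywood push block and with it, not with the fingers, sweep the three wooden offcuts along the front of the batten until they are all well inside the three-sided scrap catcher; stand the push block back where you found it. Then turn the handwheel, by its upright peg, in smaller and smaller turns until the tip of the stop's pointer is exactly on the pencil line drawn across the batten. Move the stop by its handwheel only, and leave the other things on the bench alone.

Things in the scene. Friction and masses are not known exactly. Their poses are not given: they have to be found in the camera images.
- pushblock: Plywood push block; origin underside centre of its blade. Blade 24 (x) x 112 (y) x 30 mm high; at each end a 10 mm thick cheek reaches on to x = +34 mm, so it sweeps with its +x side (92 mm between cheeks). Upright handle on the blade's centre, 22 (x) x 50 (y), from z = 30 to 92 mm: grip it across x from above. Starts near the robot, at its right, +x roughly to world +y.
- offcut_a: Loose wooden offcut 32 x 24 mm, 22 high, 16 g; origin underside centre. Lies in the lane.
- offcut_b: Loose wooden offcut, 26 mm cube, 16 g; origin underside centre. Lies in the lane.
- offcut_c: Loose dowel stub standing upright, 28 mm diameter, 22 high, 14 g; origin underside centre. Lies in the lane.
- catcher: Three-sided plywood scrap catcher without floor, fixed on the bench at the lane's end, walls 30 high and 8 thick. Origin: centre of its inner area at bench level; inside it spans x -70 to +70 mm and y -55 to +55 mm; the open mouth is its -y side (y = -55), facing the offcuts.
- batten: Fixed pine batten, 40 (x) x 250 (y) x 20 mm high; origin underside centre. Its front face (x = -20) looks towards the robot. The lane is the strip of bench along that face, about 115 mm wide, from the stop to the catcher in the batten's +y direction.
- mark (a point): Middle of the pencil line, 2 mm wide, drawn across the batten's top (along x), height 20 mm. Its y axis runs along the batten towards the catcher.
- stop: Stop sliding on the rail behind the batten, along the batten's y, driven by the handwheel. Origin: bench level, level in y with the pointer tip. A bridge crosses the batten to a dark wooden block in the lane, which reaches 54 mm out from the batten's face and spans y -38 to 0 mm; all below 40 mm high. Starts 60 to 130 mm short of the pencil line. Do not push it.
- pointer_tip (a point): Tip of the small steel cone pointer on the stop, above the batten's middle at height 26.5 mm; it points along +y of the batten.
- handwheel (a joint): Angle of the handwheel, rad, 0 to 8.3, growing clockwise seen from above. Clockwise moves the stop 18 mm per rad towards the catcher (+y of the batten), anticlockwise back. Stiff enough to stay where it is left (about 4 N at the peg).
- wheel_axis (a point): Centre of the handwheel's top face, height 60 mm; black disc of 84 mm diameter on an upright axis, on the grey gearbox at the rail's -y end.
- peg_top (a point): Centre of the top of the upright aluminium peg on the handwheel, height 94 mm; peg 14 mm diameter, 34 tall, 32 mm from the wheel's axis.
- glue: Bystander: white glue bottle, 54 mm diameter, 150 high, beyond the rail; origin underside centre.
- mug: Bystander: white mug, 80 mm diameter, 90 high, beyond the rail; origin underside centre.
- tape: Bystander: roll of tape, 96 mm diameter, 24 high, beyond the rail's end; origin underside centre.
- screwdriver: Bystander: screwdriver, 170 mm long, lying to the right of the handwheel.
- pencil: Bystander: flat carpenter's pencil, 15 x 150 x 8 mm, lying beyond the rail; origin underside centre.
- dish: Bystander: shallow dish, 160 mm diameter, 25 high, left of the catcher; origin underside centre.
Not all that is in view belongs to the job. Leave any purple look-alike of the pushblock alone. Leave any turquoise look-alike of the offcut_a alone.

How it is judged (in metres and radians):
On the way, in this order (a step that is already met when the one before it is completed fails the run):
1. all three offcuts are inside the scrap catcher (x of offcut_a in the frame of catcher between -0.066 and 0.066 m and y of offcut_a in the frame of catcher between -0.045 and 0.056 m and height (world z) of each of offcut_a, offcut_b, offcut_c below 0.03 m and x of offcut_b in the frame of catcher between -0.066 and 0.066 m and y of offcut_b in the frame of catcher between -0.045 and 0.056 m and x of offcut_c in the frame of catcher between -0.066 and 0.066 m and y of offcut_c in the frame of catcher between -0.045 and 0.056 m), for 0.2 s.
2. the pointer tip is on the pencil line (y of pointer_tip in the frame of mark between -0.0025 and 0.0025 m), for 0.2 s.
At the end, for the whole second after the job is handed in: All three offcuts lie at rest inside the catcher (their centres at least 10 mm past its mouth), the pointer tip is within 2.5 mm of the middle of the pencil line along the batten with the handwheel at rest, and the push block stands upright and released within 60 mm of where it started (all of step 1 and all of step 2 and velocity of joint handwheel between -0.05 and 0.05 rad/s and distance of pushblock from where it was at the start of the episode below 0.06 m and angle between pushblock's own z axis and vertical below 0.1 rad and linear speed of each of pushblock, offcut_a, offcut_b, offcut_c below 0.02 m/s); the robot touches nothing.
It fails at once if an offcut is touched by the fingers (contact force between the fingers and offcut_a above 0.5 N or contact force between the fingers and offcut_b above 0.5 N or contact force between the fingers and offcut_c above 0.5 N).
It fails at once if the stop is pushed directly by the robot or the push block (contact force between any of the fingers, the arm and stop above 2 N or contact force between pushblock and stop above 4 N).
It fails at once if a bystander is moved by more than 40 mm (distance of any of glue, mug, tape, screwdriver, pencil, dish from where it was at the start of the episode above 0.04 m).
It also fails if it takes over 67 s, if anything falls off the work surface, if the arm or the gripper's body presses on something with over 40 N, if the wrist force passes 120 N, or if a joint passes its speed limit or range.

## Working session

There is one attempt and no reset: what is moved stays moved. The work goes in short steps, Python scripts to look and compute and a shell command to move; the robot and the scene stay as the last step left them, time stands still between calls to the robot, and variables do not carry over. Pictures are saved under pics/ and viewed, at most 10 in all, crops included, and the job is handed in when it is done.

```bash
mkdir -p pics; cat > h.py <<'E'
import numpy as np, cv2
from workcell import status, optics, ctrl
from scipy.spatial.transform import Rotation as R
def load(n):
    return np.load(f'{n}.npy',allow_pickle=True).item()
def snap(n,tag):
    o=status.get_obs(); d=optics.get_image(n)
    if 'hand_eye' in d:
        T=np.eye(4);T[:3,:3]=R.from_rotvec(o['orientation']).as_matrix();T[:3,3]=o['ee_pos']
        C=T@np.array(d['hand_eye']);
    else:
        W=np.eye(4);W[:3,:3]=R.from_rotvec(np.ravel(d['rvec'])).as_matrix();W[:3,3]=np.ravel(d['tvec']);C=np.linalg.inv(W)
    d['C']=C; np.save(f'{tag}.npy',d); cv2.imwrite(f'pics/{tag}.png',d['frame'][:,:,::-1]); return d
def ray(d,u,v,z):
    C=d['C'];r=C[:3,:3]@np.array([(u-d['cx'])/d['fx'],(v-d['cy'])/d['fy'],1]);p=C[:3,3]
    return (p+r*(z-p[2])/r[2]).round(1)
def pix(d,P):
    c=np.linalg.inv(d['C'])@np.r_[P,1]; return (np.array([d['fx']*c[0],d['fy']*c[1]])/c[2]+[d['cx'],d['cy']]).round(1)
E
python3 - <<'E'
from h import *
for n in ['top','side','wrist']:
    d=snap(n,n+'0'); print(n,d['C'].round(2)[:3].tolist(),d['fx'])
o=status.get_obs();print({k:np.round(v,3).tolist() for k,v in o.items()})
E
```

```text
top [[-0.02, -0.99, 0.14, 396.33], [-1.0, 0.02, -0.01, 40.73], [0.01, -0.14, -0.99, 1380.45]] 604.2324036921294
side [[-0.99, -0.08, 0.09, 465.02], [-0.12, 0.74, -0.66, 666.42], [-0.02, -0.67, -0.74, 804.27]] 434.3236848577162
wrist [[0.32, -0.92, -0.23, 266.81], [-0.95, -0.31, -0.08, -568.83], [-0.0, 0.25, -0.97, 383.16]] 380.23854120948704
{'t': 0.15, 'qpos': [-1.26, 0.424, 1.631, 0.0, 1.089, -0.019], 'qvel': [-0.0, -0.002, -0.002, -0.001, -0.001, -0.001], 'joint_torque': [-0.0, -54.498, -27.392, 0.064, 0.02, -0.0], 'ee_pos': [202.308, -590.864, 210.76], 'orientation': [-3.098, -0.516, 0.0], 'ft_force': [-0.237, 0.584, 0.291], 'moment': [0.045, 0.012, -0.034], 'grasp_force': 0.0, 'width': 87.729}
```

View pics/top0.png

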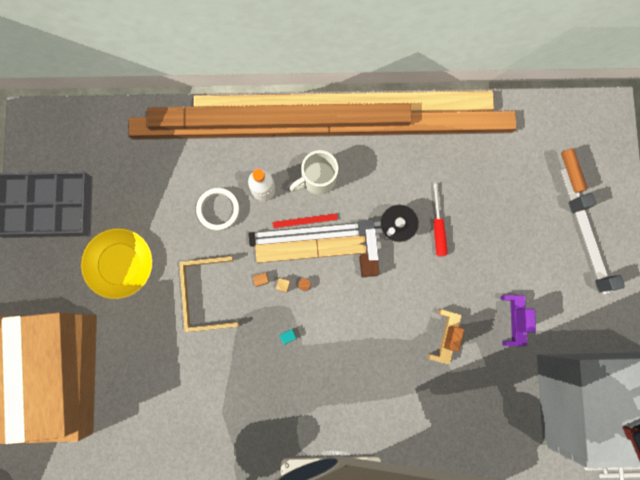

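View pics/side0.png

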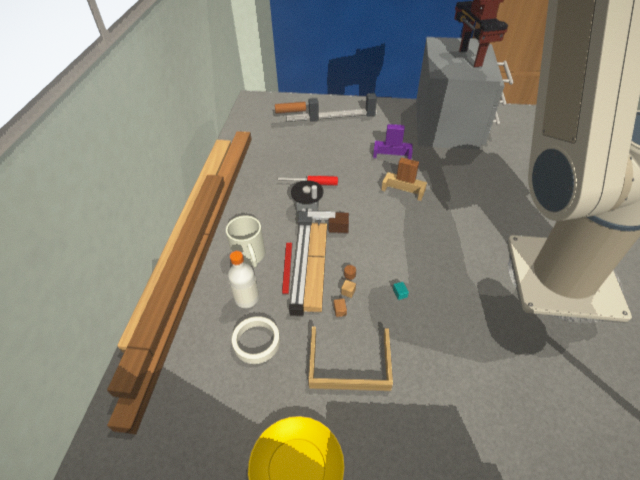

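The top view shows the pushblock candidates: plywood with a brown handle at (447,336), and a purple look-alike at (520,320), which I reject. The offcut candidates are a (262,280), b (283,285), dowel c (305,284), and a turquoise look-alike at (288,337), also rejected. The stop block is at (370,265), the wheel at (400,223) and the catcher at (180–238, 258–328). Next is a close crop to check the choice.

```bash
python3 - <<'E'
from h import *
f=load('top0')['frame'][:,:,::-1]
a=cv2.resize(f[200:375,170:475],None,fx=2.6,fy=2.6,interpolation=cv2.INTER_CUBIC)
cv2.imwrite('pics/c1.png',a); print(a.shape)
E
```

```text
(455, 793, 3)
```

View pics/c1.png

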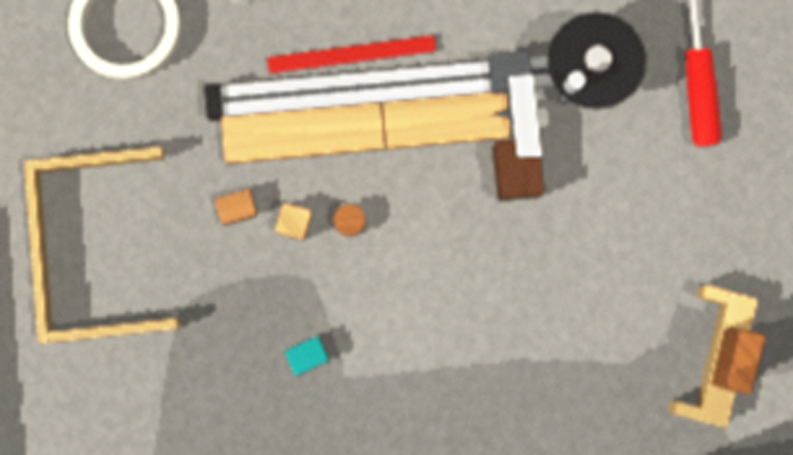

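The crop confirms the plywood block with the brown handle. In crop pixels: handle top about (740,360), mark line (382,103)–(386,148), stop block about (520,170), peg about (575,82), hub (597,58).

```bash
python3 - <<'E'
from h import *
d=load('top0')
def p(n,L,z):
    for u,v in L: print(n,(u,v),ray(d,170+u/2.6,200+v/2.6,z))
p('handle',[(728,327),(765,333),(752,393),(714,385)],92)
p('blade',[(757,298),(727,426),(700,290),(672,408)],30)
p('batten',[(222,115),(505,93),(225,162),(510,137)],20)
p('mark',[(382,103),(386,148)],20)
p('catch',[(25,162),(42,342),(162,150),(177,322)],30)
p('offa',[(235,206)],22);p('b',[(294,221)],26);p('c',[(349,218)],22);p('tq',[(306,355)],22)
p('axis',[(597,60)],60);p('peg',[(575,82)],94)
p('stopblk',[(494,143),(540,152),(543,195),(498,199)],38)
p('bridge',[(508,75),(530,73),(540,155),(516,157)],38)
f=cv2.cvtColor(d['frame'],cv2.COLOR_RGB2HSV)
E
```

```text
handle (728, 327) [ 387.5 -254.9   92. ]
handle (765, 333) [ 382.1 -284.8   92. ]
handle (752, 393) [ 334.3 -271.6   92. ]
handle (714, 385) [ 341.3 -241.1   92. ]
blade (757, 298) [ 411.1 -295.3   30. ]
blade (727, 426) [ 304.3 -264.    30. ]
blade (700, 290) [ 418.9 -246.7   30. ]
blade (672, 408) [ 320.3 -218.1   30. ]
batten (222, 115) [579.3 161.6  20. ]
batten (505, 93) [593.9 -86.2  20. ]
batten (225, 162) [538.  159.3  20. ]
batten (510, 137) [555.  -89.3  20. ]
mark (382, 103) [587.1  21.8  20. ]
mark (386, 148) [547.5  19.1  20. ]
catch (25, 162) [540.4 330.5  30. ]
catch (42, 342) [386.7 314.5  30. ]
catch (162, 150) [548.4 212.6  30. ]
catch (177, 322) [401.1 200.1  30. ]
offa (235, 206) [499.4 150.7  22. ]
b (294, 221) [485.2  99.8  26. ]
c (349, 218) [487.1  52.4  22. ]
tq (306, 355) [370.9  91.2  22. ]
axis (597, 60) [ 615.  -161.9   60. ]
peg (575, 82) [ 591.2 -137.7   94. ]
stopblk (494, 143) [548.  -73.6  38. ]
stopblk (540, 152) [ 539.4 -113.    38. ]
stopblk (543, 195) [ 502.3 -114.3   38. ]
stopblk (498, 199) [499.7 -75.6  38. ]
bridge (508, 75) [606.9 -87.6  38. ]
bridge (530, 73) [ 608.3 -106.7   38. ]
bridge (540, 155) [ 536.8 -112.9   38. ]
bridge (516, 157) [535.5 -92.2  38. ]
```

```bash
cat >> h.py <<'E'
def go(x,y,z,yaw):
    """shift+turn in tool axes to put TCP at x,y,z, closing line at yaw deg (mod 180)"""
    o=status.get_obs(); M=R.from_rotvec(o['orientation']).as_matrix()
    ty=M[:,1]; cur=np.degrees(np.arctan2(ty[1],ty[0])); dy=(yaw-cur+90)%180-90
    # target: tool pointing straight down
    a=np.radians(cur+dy); Y=np.array([np.cos(a),np.sin(a),0]); Z=np.array([0,0,-1.]); T=np.c_[np.cross(Y,Z),Y,Z]
    s=M.T@(np.array([x,y,z])-o['ee_pos']); r=R.from_matrix(M.T@T).as_rotvec()
    print('t',round(o['t'],2),'tcp',np.round(o['ee_pos'],1),'w',round(o['width'],1),'F',np.round(o['ft_force'],1),'row',s.round(1),r.round(3),'dyaw',round(dy,1))
E
python3 -c "
from h import *
go(361,-264,270,73.8);go(361,-264,150,73.8)"
```

```text
t 0.15 tcp [ 202.3 -590.9  210.8] w 87.7 F [-0.2  0.6  0.3] row [ 256.  -257.9  -58.9] [-0.001  0.     0.613] dyaw -35.1
t 0.15 tcp [ 202.3 -590.9  210.8] w 87.7 F [-0.2  0.6  0.3] row [ 256.  -257.8   61.1] [-0.001  0.     0.613] dyaw -35.1
```

```bash
python3 -m inch '[[[0,0,-40,0,0,0,100],[0,0,-60,0,0,0,100],[30,-30,-60,0,0,0.1,100],[60,-60,-60,0,0,0.2,100],[95,-95,-60,0,0,0.3,100],[130,-130,-60,0,0,0.42,100],[165,-165,-60,0,0,0.53,100],[200,-200,-60,0,0,0.613,100],[230,-230,-30,0,0,0.613,100],[256,-258,0,0,0,0.613,100],[256,-258,20,0,0,0.613,100],[256,-258,20,0,0,0.613,100],[256,-258,20,0,0,0.613,100],[256,-258,20,0,0,0.613,100]]]'
python3 -c "
from h import *
d=snap('wrist','w1')
go(361,-264,75,73.8)
print(pix(d,[361,-264,92]),pix(d,[361,-264,30]))"
```

```text
t: 1.55
ee_pos: [361.6, -265.5, 192.5]
orientation: [3.109, -0.445, 0.003]
ft_force: [-1.2, 0.8, -0.3]
width: 88.2
grasp_force: 0.0
t 1.6 tcp [ 361.5 -265.5  192.5] w 87.7 F [-0.3  0.4  1.1] row [ -1.2  -1.4 117.5] [ 0.001 -0.002 -0.002] dyaw 0.1
[317.7 232. ] [317.7 215.2]
```

View pics/w1.png

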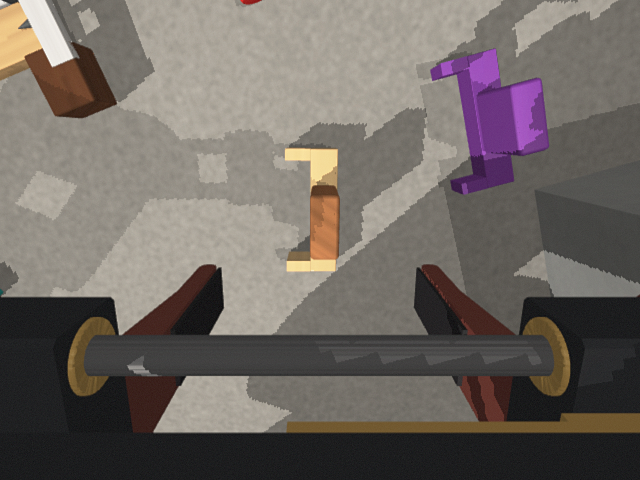

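The wrist view shows the brown handle top at about (324,228), aligned with the jaws; the purple decoy is clear at right.

```bash
python3 -c "
from h import *
d=load('w1')
for u,v in [(324.5,228),(310,197),(339,197),(310,259),(338,259)]: print(ray(d,u,v,92))
for u,v in [(337,150),(336,271),(285,150),(287,271)]: print(ray(d,u,v,30))
go(*ray(d,324.5,228,92)[:2],72,73.8)"
```

```text
[ 362.5 -269.7   92. ]
[ 387.6 -266.    92. ]
[ 381.7 -286.2   92. ]
[ 342.5 -252.5   92. ]
[ 336.5 -272.8   92. ]
[ 411.3 -296.    30. ]
[ 305.3 -265.4   30. ]
[ 423.9 -253.1   30. ]
[ 318.1 -221.5   30. ]
t 1.6 tcp [ 361.5 -265.5  192.5] w 87.7 F [-0.3  0.4  1.1] row [  1.8   3.6 120.5] [ 0.001 -0.002 -0.002] dyaw 0.1
```

```bash
python3 -m inch '[[[1,3,40,0,0,0,100],[1,3,80,0,0,0,100],[1,3,110,0,0,0,100],[1,3,120,0,0,0,100],[1,3,120,0,0,0,100],[1,3,120,0,0,0,20],[1,3,120,0,0,0,15],[1,3,120,0,0,0,10],[1,3,120,0,0,0,10],[1,3,120,0,0,0,10],[1,3,120,0,0,0,10],[1,3,120,0,0,0,10],[1,3,120,0,0,0,10]]]'
python3 -c "
from h import *
go(490.5,-20,72,93.8);go(490.5,-20,112,93.8)"
```

```text
t: 2.9
ee_pos: [361.2, -267.4, 71.4]
orientation: [-3.11, 0.443, 0.0]
ft_force: [-0.8, -0.4, 0.0]
width: 27.1
grasp_force: 0.0
t 2.9 tcp [ 361.2 -267.4   71.4] w 27.1 F [-0.8 -0.4  0. ] row [  55.  -273.7   -0.6] [-0.     0.    -0.349] dyaw 20.0
t 2.9 tcp [ 361.2 -267.4   71.4] w 27.1 F [-0.8 -0.4  0. ] row [  55.  -273.7  -40.6] [-0.     0.    -0.349] dyaw 20.0
```

```bash
python3 -m inch '[[[0,0,0,0,0,0,5],[0,0,0,0,0,0,5],[0,0,0,0,0,0,5],[0,0,0,0,0,0,5],[0,0,0,0,0,0,5]]]'
python3 -c "
from h import *
go(490.5,-20,131,93.8)"
```

```text
t: 3.4
ee_pos: [361.2, -267.5, 71.3]
orientation: [-3.11, 0.443, -0.0]
ft_force: [0.2, -0.2, -1.2]
width: 21.9
grasp_force: 29.9
t 3.4 tcp [ 361.2 -267.5   71.3] w 21.9 F [ 0.2 -0.2 -1.2] row [  55.  -273.7  -59.7] [-0.    -0.    -0.349] dyaw 20.0
```

```bash
python3 -m inch '[[[0,0,-30,0,0,0,5],[0,0,-60,0,0,0,5],[8,-40,-60,0,0,-0.05,5],[16,-80,-60,0,0,-0.1,5],[24,-120,-60,0,0,-0.15,5],[32,-160,-60,0,0,-0.2,5],[40,-200,-60,0,0,-0.26,5],[48,-240,-60,0,0,-0.31,5],[55,-274,-60,0,0,-0.349,5],[55,-274,-60,0,0,-0.349,5],[55,-274,-40,0,0,-0.349,5],[55,-274,-20,0,0,-0.349,5],[55,-274,-10,0,0,-0.349,5],[55,-274,-10,0,0,-0.349,5],[55,-274,-10,0,0,-0.349,5]]]'
python3 -c "
from h import *
d=snap('wrist','w2');t=snap('top','t2')
go(490.5,-20,71.3,93.8)
import numpy as np
a=d['frame'][:,:,::-1];b=cv2.resize(t['frame'][200:380,170:410,::-1],(640,480),interpolation=cv2.INTER_CUBIC)
cv2.imwrite('pics/c2.png',cv2.resize(np.hstack([a[:400],b[:400]]),(800,250)));
"
```

```text
t: 4.9
ee_pos: [490.5, -20.0, 81.5]
orientation: [-3.14, -0.102, 0.001]
ft_force: [1.1, -0.4, -2.0]
width: 21.5
grasp_force: 29.9
t 5.0 tcp [491.1 -20.   82.1] w 21.3 F [ 0.8 -0.5 -1.8] row [-0.6 -0.1 10.8] [ 0.    -0.001 -0.001] dyaw 0.1
```

View pics/w2.png

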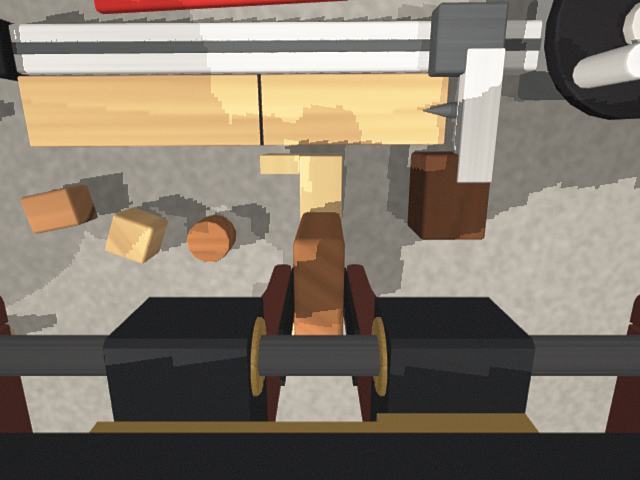

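The wrist view shows the block's cheek (260–340,155) just in front of the batten's front edge (row 145), with the three offcuts ahead at left. It also gives a sharp pointer tip at (424,109) and the mark at (260,75–145).

```bash
python3 -c "
from h import *
d=load('w2')
for n,u,v,z in [('bat',30,146,20),('bat',443,144,20),('cheek',262,154,40.5),('cheek',341,154,40.5),('cheeki',262,174,40.5),('mark',259,75,20),('mark',262,145,20),('tip',424,109,26.5),('a',58,207,22),('atop',86,185,22),('b',135,236,26),('c',211,238,22),('blk',410,153,38),('blk',421,238,38),('hub',640,25,60)]: print(n,ray(d,u,v,z))"
```

```text
bat [541.3 157.1  20. ]
bat [558.4 -90.   20. ]
cheek [546.7  15.1  40.5]
cheek [549.5 -28.2  40.5]
cheeki [535.7  14.8  40.5]
mark [589.9  21.   20. ]
mark [550.8  18.2  20. ]
tip [577.  -74.3  26.5]
a [505.4 142.9  22. ]
atop [520.2 124.4  22. ]
b [491.   94.4  26. ]
c [491.5  48.5  22. ]
blk [552.4 -66.7  38. ]
blk [504.1 -79.2  38. ]
hub [ 617.5 -160.3   60. ]
```

```bash
python3 -m inch '[[[0,0,6,0,0,0,5],[0,0,10,0,0,0,5],[0,-8,10,0,0,0,5],[0,-20,10,0,0,0,5],[0,-32,10,0,0,0,5],[0,-44,10,0,0,0,5],[0,-56,10,0,0,0,5],[0,-68,10,0,0,0,5],[0,-80,10,0,0,0,5],[0,-92,10,0,0,0,5],[0,-104,10,0,0,0,5],[0,-116,10,0,0,0,5],[0,-128,10,0,0,0,5],[0,-140,10,0,0,0,5],[0,-152,10,0,0,0,5],[0,-164,10,0,0,0,5],[0,-176,10,0,0,0,5],[0,-188,10,0,0,0,5],[0,-192,10,0,0,0,5],[0,-192,10,0,0,0,5]]]'
python3 -c "
from h import *
d=snap('wrist','w3');t=snap('top','t3')
go(475,212,72,93.8)
a=d['frame'][:400,:,::-1];b=cv2.resize(t['frame'][240:350,150:300,::-1],None,fx=400/110,fy=400/110,interpolation=cv2.INTER_CUBIC)
c=np.hstack([a,b]);print(c.shape);cv2.imwrite('pics/c3.png',cv2.resize(c,(800,int(800*400/c.shape[1]))))
"
```

```text
t: 7.0
ee_pos: [477.9, 172.5, 71.4]
orientation: [3.14, 0.105, 0.0]
ft_force: [0.0, 0.0, 0.1]
width: 4.2
grasp_force: 0.0
t 7.1 tcp [477.8 171.7  71.3] w 4.2 F [-0.  -0.   0.2] row [ -0.2 -40.4  -0.7] [ 0.  0. -0.] dyaw 0.0
(400, 1185, 3)
```

View pics/c3.png

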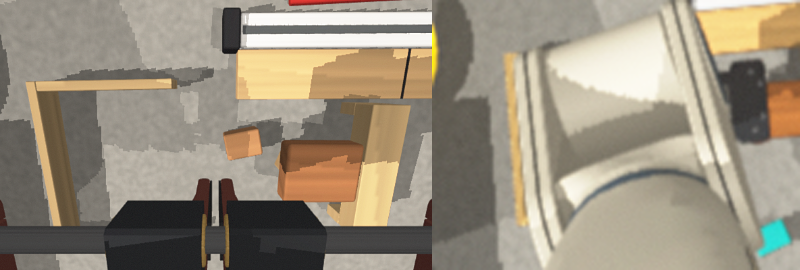

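The pushblock slipped out. The fingers are shut at 4 mm and the block lies tipped forward, with its handle at (320,170) in the crop. I'll raise the arm, back off and look.

```bash
python3 -m inch '[[[0,0,-40,0,0,0,5],[0,0,-80,0,0,0,50],[0,0,-120,0,0,0,100],[0,40,-150,0,0,0,100],[-40,60,-150,0,0,0,100],[-60,60,-150,0,0,0,100],[-60,60,-150,0,0,0,100],[-60,60,-150,0,0,0,100]]]'
python3 -c "
from h import *
d=snap('wrist','w4');go(475,212,72,93.8)
"
```

```text
t: 7.9
ee_pos: [422.6, 107.8, 221.7]
orientation: [-3.14, -0.102, -0.002]
ft_force: [1.1, 0.4, 0.3]
width: 56.9
grasp_force: 0.0
t 7.95 tcp [423.1 108.1 221.7] w 60.3 F [ 0.6 -0.4  0.2] row [  58.4 -100.3  149.8] [-0.    -0.001 -0.001] dyaw 0.0
```

View pics/w4.png

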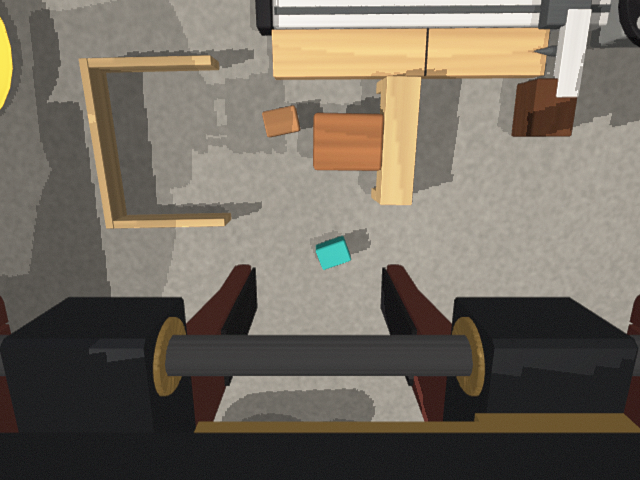

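The block lies on its cheeks with its handle pointing towards the catcher: handle (314–381, 113–170), blade (385–418, 77–205). Offcut a is at (281,121); b and c are hidden under the handle. Plan: grip the handle across its 50 mm with the tool tilted one way, carry the block to free bench, tilt it the other way and set it upright.

```bash
python3 -c "
from h import *
d=load('w4')
for n,u,v,z in [('h',314,113,45),('h',381,113,45),('h',381,170,45),('h',314,170,45),('blade',420,77,46),('blade',411,205,46),('blade',380,205,46),('a',281,121,22)]: print(n,ray(d,u,v,z))
print(R.from_rotvec(status.get_obs()['orientation']).as_matrix().round(2), status.get_obs()['qpos'])
# side view pixel box of handle
"
python3 - <<'E'
import sys; sys.path.insert(0,'.')
import os; os.chdir('.')
from h import *
s=snap('side','s4'); u,v=map(int,pix(s,[490,90,30])); print(u,v)
cv2.imwrite('pics/s4c.png',cv2.resize(s['frame'][v-45:v+45,u-60:u+60,::-1],None,fx=6,fy=6,interpolation=cv2.INTER_CUBIC))
E
```

```text
h [509.8 117.8  45. ]
h [513.6  59.1  45. ]
h [464.3  53.9  45. ]
h [460.4 114.8  45. ]
blade [545.   29.1  46. ]
blade [434.2  23.   46. ]
blade [432.3  51.7  46. ]
a [502.  148.7  22. ]
[[ 1.    0.07  0.  ]
 [ 0.07 -1.    0.  ]
 [ 0.   -0.   -1.  ]] [ 2.22871821e-01  1.26400599e-01  2.01837969e+00 -2.53467955e-05
  9.95495178e-01  1.72816871e+00]
347 280
```

View pics/s4c.png

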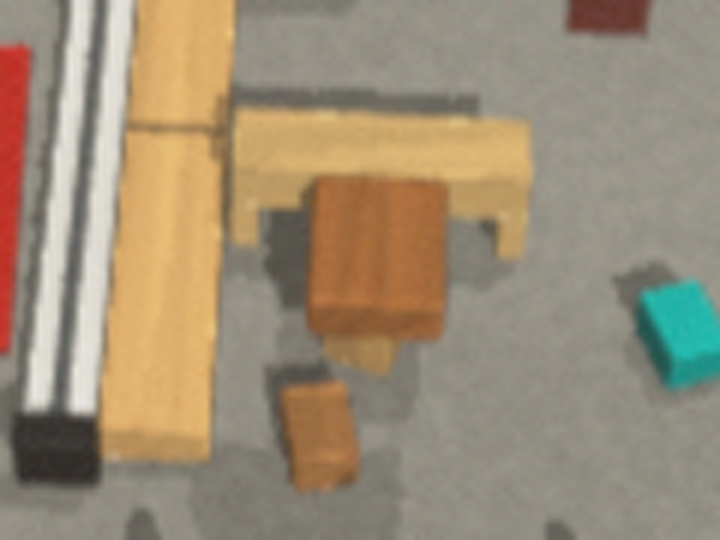

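The side crop shows the handle resting level on cube b, which peeks out below it, with a clear in front and space on both sides for the fingers.

```bash
python3 -m inch '[[[10,-4,10,0,0,-0.14,100],[20,-8,20,0,0,-0.28,100],[30,-12,30,0,0,-0.42,100],[40,-16,40,0,0,-0.56,100],[50,-20,50,0,0,-0.7,100],[63,-27,60,0,0,-0.84,100],[63,-27,60,0,0,-0.98,100],[63,-27,60,0,0,-1.12,100],[63,-27,60,0,0,-1.26,100],[63,-27,60,0,0,-1.4,100],[63,-27,60,0,0,-1.571,100],[63,-27,60,0,0,-1.571,100],[63,-27,60,0,0,-1.571,100]]]'
python3 -m inch '[[[0,0,0,0,-0.14,0,100],[0,0,0,0,-0.28,0,100],[0,0,0,0,-0.42,0,100],[0,0,0,0,-0.56,0,100],[0,0,0,0,-0.7,0,100],[0,0,0,0,-0.7,0,100],[0,0,0,0,-0.7,0,100]]]'
cat >> h.py <<'E'
def rel(x,y,z):
    o=status.get_obs(); M=R.from_rotvec(o['orientation']).as_matrix()
    print('t',round(o['t'],2),'tcp',np.round(o['ee_pos'],1),'w',round(o['width'],1),'g',o['grasp_force'],'shift',(M.T@(np.array([x,y,z])-o['ee_pos'])).round(1),'q',np.round(o['qpos'],2)); print(M.round(3))
E
python3 -c "
from h import *
rel(487,88,38)"
```

```text
t: 9.3
ee_pos: [483.7, 139.4, 161.0]
orientation: [-2.15, -2.291, 0.0]
ft_force: [0.2, -0.0, 0.0]
width: 87.8
grasp_force: 0.0
t: 10.0
ee_pos: [482.9, 139.8, 160.4]
orientation: [1.749, 1.868, -0.637]
ft_force: [-0.3, -1.5, 0.7]
width: 87.5
grasp_force: 0.0
t 10.0 tcp [482.9 139.8 160.4] w 87.5 g 0.0 shift [ 38.9   0.7 127.2] q [ 0.61  0.53  1.8  -0.61  1.28  0.87]
[[-0.051  0.998  0.042]
 [ 0.764  0.066 -0.642]
 [-0.643 -0.001 -0.766]]
```

```bash
python3 -m inch '[[[20,1,10,0,0,0,100],[39,1,40,0,0,0,100],[39,1,65,0,0,0,100],[39,1,90,0,0,0,100],[39,1,110,0,0,0,100],[39,1,120,0,0,0,100],[39,1,127,0,0,0,100],[39,1,127,0,0,0,100],[39,1,127,0,0,0,60],[39,1,127,0,0,0,40],[39,1,127,0,0,0,40],[39,1,127,0,0,0,40],[39,1,127,0,0,0,40],[39,1,127,0,0,0,40],[39,1,127,0,0,0,40],[39,1,127,0,0,0,40]]]'
python3 -c "
from h import *
rel(487,88,100)
s=snap('side','s5'); cv2.imwrite('pics/s5.png',cv2.resize(s['frame'][180:360,230:470,::-1],None,fx=3.3,fy=3.3))"
```

```text
t: 11.6
ee_pos: [487.5, 87.4, 39.2]
orientation: [1.748, 1.867, -0.638]
ft_force: [-0.9, 0.9, 2.0]
width: 49.1
grasp_force: 30.0
t 11.6 tcp [487.5  87.4  39.2] w 49.1 g 29.986120462417603 shift [-38.7  -0.5 -46.9] q [ 0.53  0.71  1.87 -0.73  1.05  1.  ]
[[-0.05   0.998  0.042]
 [ 0.763  0.066 -0.643]
 [-0.644 -0.    -0.765]]
```

View pics/s5.png

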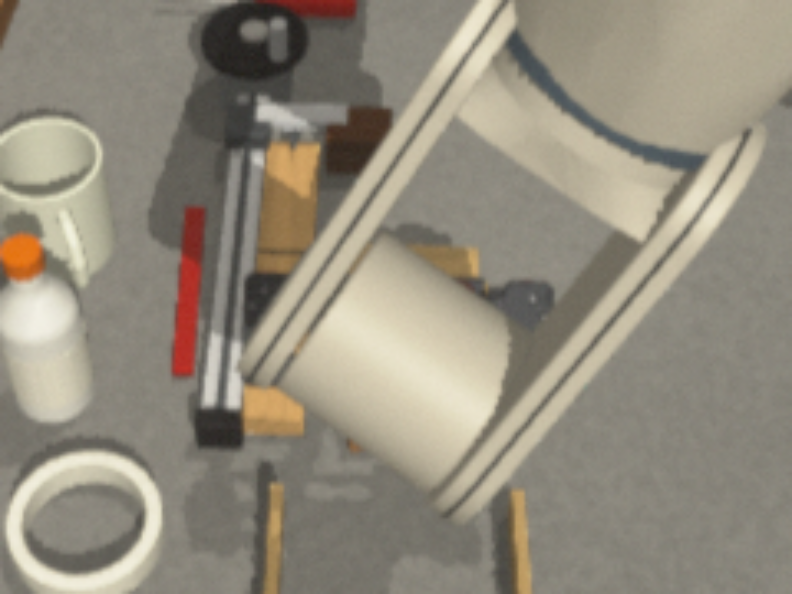

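```bash
python3 -m inch '[[[-6,0,-8,0,0,0,40],[-19,0,-23,0,0,0,40],[-38,0,-46,0,0,0,40],[-64,0,-77,0,0,0,40],[-84,-10,-60,0,0.1,0,40],[-105,-21,-45,0,0.22,0,40],[-125,-32,-30,0,0.34,0,40],[-145,-43,-15,0,0.46,0,40],[-166,-54,-5,0,0.58,0,40],[-166,-54,-5,0,0.7,0,40],[-166,-54,-5,0,0.82,0,40],[-166,-54,-5,0,0.94,0,40],[-166,-54,-5,0,1.06,0,40],[-166,-54,-5,0,1.18,0,40],[-166,-54,-5,0,1.3,0,40],[-166,-54,-5,0,1.42,0,40],[-166,-54,-5,0,1.5,0,40],[-166,-54,-5,0,1.5,0,40],[-166,-54,-5,0,1.5,0,40]]]'
python3 -c "
from h import *
rel(442,-40,66)
w=snap('wrist','w6');s=snap('side','s6');t=snap('top','t6')
hsv=cv2.cvtColor(s['frame'],cv2.COLOR_RGB2HSV);print(pix(s,[442,-40,150]),pix(s,[442,-40,90]))"
```

```text
t: 13.55
ee_pos: [441.6, -40.0, 149.7]
orientation: [-1.686, -1.8, -0.71]
ft_force: [0.6, 0.5, -1.3]
width: 49.7
grasp_force: 30.0
t 13.55 tcp [441.6 -40.  149.7] w 49.7 g 29.96346026659012 shift [-60.    0.5  58.4] q [-0.56  0.53  1.93  0.65  1.29 -1.01]
[[-0.045  0.998 -0.047]
 [ 0.696  0.066  0.715]
 [ 0.716 -0.001 -0.698]]
[376.3 202.4] [374.3 221.6]
```

```bash
python3 -m inch '[[[-15,0,14,0,0,0,40],[-30,0,29,0,0,0,40],[-45,0,44,0,0,0,40],[-56,0,55,0,0,0,40],[-57,0,56,0,0,0,40],[-57,0,56,0,0,0,40]]]'
python3 -m inch '[[[-1,0,1,0,0,0,40],[-1.5,0,1.5,0,0,0,40],[-1.5,0,1.5,0,0,0,40]]]'
python3 -c "
from h import *
rel(442,-40,60)"
```

```text
t: 14.3
ee_pos: [441.9, -39.0, 70.3]
orientation: [-1.683, -1.799, -0.712]
ft_force: [0.2, 0.3, -1.8]
width: 49.1
grasp_force: 30.0
t: 14.6
ee_pos: [442.0, -39.4, 68.3]
orientation: [-1.684, -1.8, -0.712]
ft_force: [-1.4, -0.0, -1.0]
width: 49.7
grasp_force: 30.0
t 14.6 tcp [442.  -39.4  68.3] w 49.7 g 29.963529109954834 shift [-6.3 -0.1  5.3] q [-0.55  0.68  1.94  0.69  1.17 -1.11]
[[-0.047  0.998 -0.047]
 [ 0.696  0.066  0.715]
 [ 0.717  0.001 -0.697]]
```

```bash
for i in 1; do :; done; python3 -m inch '[[[-1,0,1,0,0,0,40],[-1.5,0,1.5,0,0,0,40],[-1.5,0,1.5,0,0,0,40]]]'; python3 -m inch '[[[-1,0,1,0,0,0,40],[-1.5,0,1.5,0,0,0,40],[-1.5,0,1.5,0,0,0,40]]]'; python3 -m inch '[[[-0.5,0,0.5,0,0,0,40],[-1,0,1,0,0,0,40],[-1,0,1,0,0,0,40]]]'
```

```text
t: 14.9
ee_pos: [441.7, -39.2, 65.7]
orientation: [-1.684, -1.799, -0.712]
ft_force: [-0.8, -0.3, -1.3]
width: 49.3
grasp_force: 30.0
t: 15.2
ee_pos: [441.6, -39.3, 64.5]
orientation: [-1.683, -1.799, -0.713]
ft_force: [-3.9, -5.1, 9.1]
width: 49.3
grasp_force: 29.9
t: 15.5
ee_pos: [441.2, -39.4, 63.9]
orientation: [-1.681, -1.799, -0.714]
ft_force: [-6.9, -9.9, 17.7]
width: 49.3
grasp_force: 30.0
```

```bash
python3 -m inch '[[[0,0,0,0,0,0,60],[0,0,0,0,0,0,75],[0,0,0,0,0,0,100],[0,0,0,0,0,0,100],[0,0,0,0,0,0,100],[0,0,-15,0,0,0,100],[0,0,-40,0,0,0,100],[0,0,-80,0,0,0,100],[0,0,-130,0,0,0,100],[0,0,-150,0,-0.14,0,100],[0,0,-150,0,-0.28,0,100],[0,0,-150,0,-0.42,0,100],[0,0,-150,0,-0.56,0,100],[0,0,-150,0,-0.7,0,100],[0,0,-150,0,-0.8,0,100],[0,0,-150,0,-0.8,0,100]]]'
python3 -c "
from h import *
go(442,-43,190,93.8)"
```

```text
t: 17.1
ee_pos: [448.6, -145.2, 167.9]
orientation: [2.142, 2.295, -0.001]
ft_force: [1.0, 0.9, 0.6]
width: 87.9
grasp_force: 0.0
t 17.1 tcp [ 448.6 -145.2  167.9] w 87.9 F [1.  0.9 0.6] row [102.3   0.5 -22.3] [-1.000e-03  2.000e-03 -1.568e+00] dyaw 89.9
```

```bash
python3 -m inch '[[[10,0,-5,0,0,-0.14,100],[20,0,-10,0,0,-0.28,100],[30,0,-15,0,0,-0.42,100],[40,0,-20,0,0,-0.56,100],[50,0,-22,0,0,-0.7,100],[60,0,-22,0,0,-0.84,100],[70,0,-22,0,0,-0.98,100],[80,0,-22,0,0,-1.12,100],[90,0,-22,0,0,-1.26,100],[102,0,-22,0,0,-1.4,100],[102,0,-22,0,0,-1.568,100],[102,0,-22,0,0,-1.568,100],[102,0,-22,0,0,-1.568,100]]]'
python3 - <<'E'
from h import *
d=snap('wrist','w7')
go(442,-43,60,93.8)
hsv=cv2.cvtColor(d['frame'],cv2.COLOR_RGB2HSV)
print(pix(d,[442,-43,92]))
m=cv2.inRange(hsv,(5,90,60),(25,255,255)); m[290:]=0
n,l,s,c=cv2.connectedComponentsWithStats(m)
for i in range(1,n):
    if s[i,4]>200: print(s[i].tolist(),c[i].round(1), hsv[l==i].mean(0).round(0))
E
```

```text
t: 18.4
ee_pos: [442.4, -45.4, 188.9]
orientation: [0.093, -3.14, -0.002]
ft_force: [0.9, 0.5, -0.4]
width: 88.0
grasp_force: 0.0
t 18.45 tcp [442.3 -45.4 188.8] w 88.0 F [-0.1  0.5  0.6] row [1.000e-01 2.300e+00 1.288e+02] [ 0.001 -0.    -0.008] dyaw 0.4
[321.2 229.1]
[313, 148, 54, 124, 4273] [331.8 210.6] [ 15. 130. 178.]
[579, 175, 61, 14, 698] [610.9 181.6] [ 18. 108. 133.]
[398, 246, 34, 32, 676] [413.2 259.6] [ 12. 150. 121.]
[444, 247, 43, 39, 1040] [464.7 266.2] [ 16. 118. 151.]
[236, 266, 46, 24, 587] [259.9 282.7] [ 11. 150.  90.]
[492, 267, 43, 23, 790] [514.1 279.8] [ 13. 138. 132.]
```

View pics/w7.png

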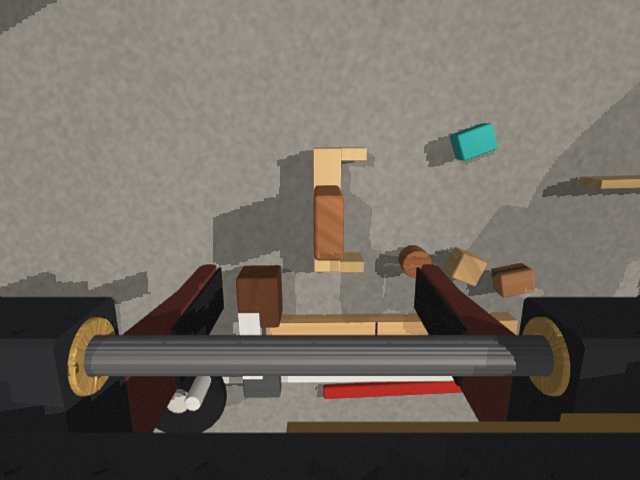

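The last view shows the block upright again: handle top (315–344, 195–259), cheeks facing the lane. The offcuts are standing at c (414,260), b (465,266) and a (514,280).

```bash
python3 - <<'E'
from h import *
d=load('w7')
for n,u,v,z in [('h',329.5,227,92),('bl',314,149,30),('bl',315,271,30),('chk',367,149,30),('chk',363,271,30),('c',413,258,22),('b',466,263,26),('a',513,277,22),('batfront',380,315,20)]: print(n,ray(d,u,v,z))
go(442,-43,54,93.8)
E
```

```text
h [440.1 -37.   92. ]
bl [387.4 -51.9  30. ]
bl [497.2 -44.9  30. ]
chk [384.8  -6.9  30. ]
chk [494.7  -0.7  30. ]
c [481.9  46.1  22. ]
b [482.7  94.8  26. ]
a [495.3 143.2  22. ]
batfront [542.8  21.4  20. ]
t 18.45 tcp [442.3 -45.4 188.8] w 88.0 F [-0.1  0.5  0.6] row [1.000e-01 2.300e+00 1.348e+02] [ 0.001 -0.    -0.008] dyaw 0.4
```

```bash
python3 -m inch '[[[0,8,40,0,0,0,100],[0,8,80,0,0,0,100],[0,8,110,0,0,0,100],[0,8,128,0,0,0,100],[0,8,134,0,0,0,100],[0,8,134,0,0,0,100],[0,8,134,0,0,0,20],[0,8,134,0,0,0,5],[0,8,134,0,0,0,5],[0,8,134,0,0,0,5],[0,8,134,0,0,0,5],[0,8,134,0,0,0,5],[0,8,134,0,0,0,5],[0,8,134,0,0,0,5],[0,8,134,0,0,0,5],[0,8,134,0,0,0,5],[0,8,134,0,0,0,5],[0,8,134,0,0,0,5]]]'
python3 -c "
from h import *
go(487.5,-20,100,93.8);go(487.5,-20,57,93.8)"
```

```text
t: 20.25
ee_pos: [441.5, -36.7, 54.6]
orientation: [0.099, -3.14, -0.0]
ft_force: [-1.2, -0.0, -2.1]
width: 21.9
grasp_force: 30.0
t 20.25 tcp [441.5 -36.7  54.6] w 21.9 F [-1.2 -0.  -2.1] row [-47.   13.8 -45.4] [ 0.    -0.    -0.003] dyaw 0.2
t 20.25 tcp [441.5 -36.7  54.6] w 21.9 F [-1.2 -0.  -2.1] row [-47.   13.8  -2.4] [ 0.    -0.    -0.003] dyaw 0.2
```

```bash
python3 -m inch '[[[0,0,-5,0,0,0,5],[0,0,-10,0,0,0,5],[-12,3,-10,0,0,0,5],[-24,7,-10,0,0,0,5],[-36,10,-10,0,0,0,5],[-47.5,14,-10,0,0,0,5],[-47.5,14,-6,0,0,0,5],[-47.5,14,-4,0,0,0,5],[-47.5,14,-4,0,0,0,5],[-47.5,20,-4,0,0,0,5],[-47.5,26,-4,0,0,0,5],[-47.5,32,-4,0,0,0,5],[-47.5,38,-4,0,0,0,5],[-47.5,44,-4,0,0,0,5],[-47.5,44,-4,0,0,0,5]]]'
python3 -c "
from h import *
go(475,212,58,93.8)"
```

```text
t: 21.75
ee_pos: [486.2, 10.9, 58.8]
orientation: [-0.101, 3.14, 0.0]
ft_force: [-0.7, 0.7, -2.3]
width: 22.2
grasp_force: 30.0
t 21.75 tcp [486.2  10.9  58.8] w 22.2 F [-0.7  0.7 -2.3] row [ -1.7 201.4   0.8] [ 0.     0.    -0.002] dyaw 0.1
```

```bash
python3 -m inch '[[[0,6,0,0,0,0,5],[0,14,0,0,0,0,5],[0,22,0,0,0,0,5],[0,30,0,0,0,0,5],[0,38,0,0,0,0,5],[0,46,0,0,0,0,5],[0,54,0,0,0,0,5],[0,62,0,0,0,0,5],[0,70,0,0,0,0,5],[0,70,0,0,0,0,5]]]' &&
python3 - <<'E'
from h import *
d=snap('wrist','w8'); go(475,212,58,93.8)
hsv=cv2.cvtColor(d['frame'],cv2.COLOR_RGB2HSV)
m=cv2.inRange(hsv,(5,90,60),(25,255,255)); m[300:]=0
n,l,s,c=cv2.connectedComponentsWithStats(m)
for i in range(1,n):
    if s[i,4]>150: print(s[i].tolist(),c[i].round(1), hsv[l==i].mean(0).round(0),ray(d,*c[i],23))
E
```

```text
t: 22.75
ee_pos: [481.9, 81.0, 58.7]
orientation: [-0.101, 3.14, 0.0]
ft_force: [-0.1, -0.6, -1.6]
width: 21.9
grasp_force: 30.0
t 22.8 tcp [481.8  80.5  58.7] w 21.5 F [-0.8  1.  -1.6] row [ -1.7 131.6   0.7] [ 0.    -0.    -0.002] dyaw 0.1
[529, 116, 111, 18, 1684] [585.9 124.7] [ 18. 106. 192.] [401.2 217.3  23. ]
[289, 155, 192, 145, 13301] [355.7 240.2] [ 16. 127. 178.] [471.8 101.8  23. ]
[0, 262, 68, 38, 1795] [ 30.9 277.5] [ 11. 146.  73.] [506.3 -85.   23. ]
```

```bash
python3 -m inch '[[[0,8,0,0,0,0,5],[0,16,0,0,0,0,5],[0,24,0,0,0,0,5],[0,32,0,0,0,0,5],[0,40,0,0,0,0,5],[0,48,0,0,0,0,5],[0,56,0,0,0,0,5],[0,64,0,0,0,0,5],[0,72,0,0,0,0,5],[0,80,0,0,0,0,5],[0,88,0,0,0,0,5],[0,88,0,0,0,0,5]]]' &&
python3 - <<'E'
from h import *
d=load('w8'); print('nearwall mouth',ray(d,529,126,30))
d=snap('wrist','w9'); go(475,212,58,93.8)
hsv=cv2.cvtColor(d['frame'],cv2.COLOR_RGB2HSV)
m=cv2.inRange(hsv,(5,90,60),(25,255,255)); m[300:]=0
n,l,s,c=cv2.connectedComponentsWithStats(m)
for i in range(1,n):
    if s[i,4]>150: print(s[i].tolist(),c[i].round(1), hsv[l==i].mean(0).round(0),ray(d,*c[i],23))
# ascii map of region right of blade
def asc(u0,u1,v0,v1,st):
    for v in range(v0,v1,st):
        print(v,''.join('.' if not m[v,u] else ('o' if hsv[v,u,1]>135 else 'y') for u in range(u0,u1,st)))
asc(260,640,100,300,5)
E
```

```text
t: 24.0
ee_pos: [476.4, 168.8, 58.8]
orientation: [-0.101, 3.14, 0.0]
ft_force: [0.6, 0.2, -2.1]
width: 21.9
grasp_force: 30.0
nearwall mouth [404.2 183.9  30. ]
t 24.05 tcp [476.3 168.4  58.7] w 22.2 F [ 0.1  0.1 -2.3] row [-1.5 43.6  0.7] [ 0.     0.    -0.002] dyaw 0.1
[380, 112, 239, 188, 11887] [553.7 183.5] [ 18. 105. 158.] [427.5 295.   23. ]
[290, 155, 149, 145, 11637] [343.2 236.7] [ 16. 125. 185.] [464.8 182.5  23. ]
100 ............................................................................
105 ............................................................................
110 ............................................................................
115 .........................................yyyyyyyyyyyyyyyyyyyyyyyyyyyyyyy....
120 .........................yyyyyyyyyyyyyyyyyyyyyyyyyyyyyyyyyyyyyyyyyyyyyyy....
125 ........................yyyyyyyyyyyyyyyyyyyyyyyyyyyyyyyyyyyyyyyyyyyyyyyy....
130 ........................yyyyyyyyyyyyyyyyyyyyyyyyyy............yyyyyyyyyy....
135 ..............................................................yyyyyyyyyy....
140 .................
[... 1870 characters left out ...]
ooyyyyy...........................yyyyyyyyyy........
260 ......yoooooooooooooooooooyyyyyy..........................yyyyyyyyy.........
265 .....oyoooooooooooo.ooooooyyyyyyy.........................yyyyyyyyy.........
270 ......oooooooooooo...oooooyyyyyyyy........................yyyyyyyyy.........
275 .......ooooooooooo....oooyyyyyyyyyy.......................yyyyyyyyy.........
280 ...o...ooooooooooo....ooyyyyyyyyyyyy......................yyyyyyyyy.........
285 .......oooooooooooo.y...yyyyyyyyyyyy......................yyyyyyyyy.........
290 .......ooooooooooo.o.....yyyyyyyyyy......................yyyyyyyyy..........
295 .....o.ooooooooooo.....y..yyyyyyyy.......................yyyyyyyyy..........
```

```bash
python3 - <<'E'
from h import *
d=load('w9')
for n,u,v in [('mouth',379,126),('backouter',617,115),('inner',568,131),('back in far',541,290),('outer far',590,290),('cheektip',384,165)]: print(n,ray(d,u,v,30),ray(d,u,v,0))
E
```

```text
mouth [403.6 195.5  30. ] [402.6 200.    0. ]
backouter [390.6 315.1  30. ] [387.7 337.5   0. ]
inner [399.9 292.1  30. ] [398.4 311.1   0. ]
back in far [487.1 296.5  30. ] [498.5 316.1  -0. ]
outer far [485.3 324.3  30. ] [496.5 348.    0. ]
cheektip [423.  200.1  30. ] [424.9 205.3   0. ]
```

```bash
python3 -m inch '[[[0,7,0,0,0,0,5],[0,14,0,0,0,0,5],[0,21,0,0,0,0,5],[0,28,0,0,0,0,5],[0,35,0,0,0,0,5],[0,41,0,0,0,0,5],[0,46,0,0,0,0,5],[0,46,0,0,0,0,5],[0,46,0,0,0,0,5]]]' &&
python3 -m inch '[[[0,-5,0,0,0,0,5],[0,-15,0,0,0,0,5],[0,-30,0,0,0,0,5],[0,-45,0,0,0,0,5],[0,-60,-10,0,0,0,5],[0,-70,-40,0,0,0,5],[0,-90,-70,0,0,0,5],[0,-120,-70,0,0,0,5],[0,-150,-70,0,0,0,5],[30,-170,-70,0,0,0,5],[60,-190,-70,0,0,0,5],[60,-190,-70,0,0,0,5],[60,-190,-70,0,0,0,5]]]' &&
python3 - <<'E'
from h import *
d=snap('top','t9'); go(361.5,-267.5,74,73.8)
hsv=cv2.cvtColor(d['frame'],cv2.COLOR_RGB2HSV)
m=cv2.inRange(hsv,(5,80,60),(25,255,255))
n,l,s,c=cv2.connectedComponentsWithStats(m[245:345,170:300])
for i in range(1,n):
    if s[i,4]>30: print(s[i].tolist(),ray(d,c[i][0]+170,c[i][1]+245,23))
for v in range(250,338,2): print(v,''.join('.' if not m[v,u] else ('o' if hsv[v,u,1]>135 else 'y') for u in range(172,310,2)))
E
```

```text
t: 24.95
ee_pos: [473.3, 213.8, 58.7]
orientation: [0.1, -3.14, 0.0]
ft_force: [0.4, -0.4, -2.6]
width: 21.6
grasp_force: 30.0
t: 26.25
ee_pos: [425.4, 19.1, 129.5]
orientation: [-0.096, 3.139, 0.0]
ft_force: [1.2, -0.3, -2.0]
width: 21.8
grasp_force: 30.0
t 26.3 tcp [426.3  19.6 129.5] w 21.9 F [ 1.4  0.3 -1.2] row [  82.5 -282.6   55.4] [0.    0.002 0.345] dyaw -19.7
[85, 0, 45, 18, 719] [558.8 113.9  23. ]
[9, 11, 60, 76, 1376] [479.9 279.4  23. ]
250 ..........................................yyyyyyyyyyyyyyyyyyyyyyyyyyy
252 ..........................................yyyyyyyyyyyyyyyyyyyyyyyyyyy
254 ..........................................yyyyyyyyyyyyyyyyyyyyyyyyyyy
256 ............................yy............yyyyyyyyyyyyyyyyyyyyyyyyyyy
258 ..................yyyyyyyyyyyyy...........yyyyyyyyyyyyyyyyyyyyyyyyyyy
260 .........yyyyyyyyyyyyyyyyyyyyyy...........yyyyyyyyyyyyyyy............
262 ....yyyyyyyyyyyyyyyyyyyyy..................yyyy......................
264 ....yyyyyyyyyyy.yooooy...............................................
266 ....yyy.........yooooo...........................
[... 1910 characters left out ...]
..................................
320 ......yyy............................................................
322 ......yyy......................yy....................................
324 ......yyy.............yyyyyyyyyyyy...................................
326 ......yyyy...yyyyyyyyyyyyyyyyyyyy....................................
328 ......yyyyyyyyyyyyyyyyyy.............................................
330 ......yyyyyyyyy......................................................
332 .....................................................................
334 ...................................................................yy
336 ...................................................................yy
```

```bash
python3 -m inch '[[[10,-35,0,0,0,0.04,5],[21,-70,0,0,0,0.09,5],[31,-105,0,0,0,0.13,5],[41,-140,0,0,0,0.17,5],[52,-175,0,0,0,0.22,5],[62,-210,0,0,0,0.26,5],[72,-245,0,0,0,0.3,5],[82,-282,10,0,0,0.345,5],[82,-282,30,0,0,0.345,5],[82,-282,50,0,0,0.345,5],[82,-282,65,0,0,0.345,5],[82,-282,70,0,0,0.345,5],[82,-282,73,0,0,0.345,5],[82,-282,73,0,0,0.345,5]]]'
python3 -c "
from h import *
go(361.5,-268,54.8,73.8)"
```

```text
t: 27.7
ee_pos: [362.1, -266.5, 55.9]
orientation: [0.44, 3.11, -0.0]
ft_force: [-0.3, 0.4, -2.4]
width: 22.0
grasp_force: 30.0
t 27.7 tcp [ 362.1 -266.5   55.9] w 22.0 F [-0.3  0.4 -2.4] row [ 0.2 -1.6  1.1] [-0.     0.001  0.002] dyaw -0.1
```

```bash
python3 -m inch '[[[0,0,1,0,0,0,5],[0,0,1,0,0,0,30],[0,0,1,0,0,0,60],[0,0,1,0,0,0,100],[0,0,1,0,0,0,100],[0,0,1,0,0,0,100],[0,0,-30,0,0,0,100],[0,0,-70,0,0,0,100],[0,0,-110,0,0,0,100],[0,0,-140,0,0,0,100],[0,0,-140,0,0,0,100]]]'
python3 - <<'E'
from h import *
go(540,-160,190,93.8)
d=snap('wrist','w10');t=snap('top','t10')
hsv=cv2.cvtColor(d['frame'],cv2.COLOR_RGB2HSV); m=cv2.inRange(hsv,(8,140,80),(16,255,255));m[290:]=0
n,l,s,c=cv2.connectedComponentsWithStats(m)
for i in range(1,n):
    if s[i,4]>300: print(s[i].tolist(),ray(d,*c[i],92))
f=t['frame'].astype(int).sum(2)
g=f[198:250,375:425]
for v in range(0,52,2): print(198+v,''.join('#' if x<200 else ('W' if x>520 else '.') for x in g[v]))
E
```

```text
t: 28.8
ee_pos: [363.6, -267.9, 199.6]
orientation: [0.44, 3.104, -0.006]
ft_force: [0.2, -0.5, -0.3]
width: 87.9
grasp_force: 0.0
t 28.8 tcp [ 363.6 -267.9  199.6] w 87.9 F [ 0.2 -0.5 -0.3] row [-139.4  152.7   10.1] [-0.004  0.007 -0.348] dyaw 19.9
[306, 181, 29, 72, 1936] [ 357.8 -264.9   92. ]
198 ...........WW.........W...........W...WWW.........
200 WW.........WWWW..................WW...............
202 W......WW..WW......WWWW....W......................
204 WW................................................
206 ..................#############...................
208 ..............#####################...............
210 ............##########################............
212 ..........#############################...........
214 ........#################################.........
216 .......#################..################........
218 ......###############..WWWW..#############........
220 ......##############.WWWWWWWW..############.......
222 ......#############.WWWWWWWWWW.############.......
224 ......##############.WWWWWWW...############.......
226 ......##########..###........##############.......
228 .......######..WWWW.#######################.......
230 W.......####.WWWWWWW.#####################........
232 W........##..WWWWWW..###################..........
234 W.........##..WW...####################...........
236 W...........#...#####################............W
238 WW............####################...............W
240 W...................########......................
242 WW................................................
244 WW.W....................WWW.....WW.......WW.......
246 WWWWW....................WW...WW........W.WW.W....
248 WWW....................WWWWW..WWWW.....WWW...WW...
```

```bash
python3 -c "
from h import *
go(615,-161,190,93.8)"
python3 -m inch '[[[-20,12,0,0,0,0,100],[-50,30,0,0,0,-0.07,100],[-80,50,0,0,0,-0.14,100],[-110,70,0,0,0,-0.2,100],[-140,95,0,0,0,-0.27,100],[-170,120,0,0,0,-0.348,100],[-200,150,5,0,0,-0.348,100],[-212,172,10,0,0,-0.348,100],[-212,172,10,0,0,-0.348,100],[-212,172,10,0,0,-0.348,100]]]'
python3 - <<'E'
from h import *
d=snap('wrist','w11'); go(615,-161,190,93.8)
print(pix(d,[615,-161,60]),pix(d,[591,-138,94]))
f=d['frame'].astype(int).sum(2)
for v in range(140,290,5): print(v,''.join('#' if x<150 else ('W' if x>480 else '.') for x in f[v,230:420:3]))
E
```

```text
t 28.9 tcp [ 361.6 -266.4  196. ] w 87.9 F [ 0.4  0.6 -0.6] row [-214.1  171.7    6.2] [-0.001  0.001 -0.348] dyaw 19.9
t: 29.9
ee_pos: [611.6, -159.5, 183.4]
orientation: [0.106, -3.136, -0.002]
ft_force: [0.0, 0.1, 0.4]
width: 87.7
grasp_force: 0.0
t 29.95 tcp [ 611.5 -160.1  184. ] w 87.3 F [0.2 0.6 0.1] row [-3.5 -1.1 -6. ] [ 0.001 -0.003  0.   ] dyaw -0.0
[315.7 226. ] [350.5 205.7]
140 ................................................##WWWWWWWW......
145 ................................................##WWWWWWWW......
150 ................................................##WWWWWWWW......
155 ..................................................WWWWWWWW......
160 ..................................................WWWWWWWW.WWWWW
165 ..................................................WWWWWWWW.WWWWW
170 ..................................................WWWWWWWW.WWWWW
175 ..................................................WWWWWWWW.WWWWW
180 ......................############................WWWWWWWW......
185 ...................###################............WWWWWWWW..WWWW
190 ...............
[... 660 characters left out ...]
..........
240 ...........#############.WWWWWW##############...................
245 ............################################....................
250 .............##############################.....................
255 ..............############################...................W..
260 ...............##########################.......................
265 .................######################.........................
270 ....................#################..........................#
275 ........................########..............................##
280 ..............................................................##
285 ..............................................................##
```

```bash
python3 - <<'E'
from h import *
d=load('w11')
A=ray(d,313.5,228,60);P=ray(d,346.5,211,94);print(A,P,np.hypot(*(P-A)[:2]),np.degrees(np.arctan2(*(P-A)[1::-1])))
t=load('t10'); A2=ray(t,399.4,223,60);P2=ray(t,391,229.8,94);print(A2,P2)
go(P[0],P[1],84,93.8)
E
```

```text
[ 616.8 -162.7   60. ] [ 594.9 -140.5   94. ] 31.184130579511088 134.61023880468193
[ 615.2 -161.4   60. ] [ 595.  -137.5   94. ]
t 29.95 tcp [ 611.5 -160.1  184. ] w 87.3 F [0.2 0.6 0.1] row [ 14.9  20.6 100.1] [ 0.001 -0.003  0.   ] dyaw -0.0
```

```bash
python3 -m inch '[[[15,20.5,20,0,0,0,50],[15,20.5,50,0,0,0,50],[15,20.5,75,0,0,0,50],[15,20.5,90,0,0,0,50],[15,20.5,96,0,0,0,50],[15,20.5,96,0,0,0,50],[15,20.5,96,0,0,0,8],[15,20.5,96,0,0,0,5],[15,20.5,96,0,0,0,5],[15,20.5,96,0,0,0,5],[15,20.5,96,0,0,0,5],[15,20.5,96,0,0,0,5],[15,20.5,96,0,0,0,5]]]'
cat >> h.py <<'E'
def arc(A,angs,r=32):
    o=status.get_obs(); M=R.from_rotvec(o['orientation']).as_matrix(); p=o['ee_pos']
    v=p[:2]-A; print('t',round(o['t'],2),'tcp',np.round(p,1),'r',round(np.hypot(*v),1),'ang',round(np.degrees(np.arctan2(v[1],v[0])),1),'w',round(o['width'],1),'F',np.round(o['ft_force'],1))
    for a in angs:
        q=np.array([A[0]+r*np.cos(np.radians(a)),A[1]+r*np.sin(np.radians(a)),p[2]]); print(a,(M.T@(q-p)).round(1)[:2].tolist())
E
python3 -c "
from h import *
arc(np.array([616.3,-162.2]),range(130,30,-10))"
```

```text
t: 31.25
ee_pos: [596.6, -140.5, 89.7]
orientation: [-0.104, 3.14, -0.0]
ft_force: [0.0, 0.7, -0.1]
width: 4.1
grasp_force: 0.0
t 31.25 tcp [ 596.6 -140.5   89.7] r 29.3 ang 132.2 w 4.1 F [ 0.   0.7 -0.1]
130 [0.7, 2.9]
120 [-4.1, 5.8]
110 [-9.3, 7.8]
100 [-14.7, 8.9]
90 [-20.3, 9.0]
80 [-25.8, 8.2]
70 [-31.1, 6.4]
60 [-36.0, 3.7]
50 [-40.3, 0.2]
40 [-44.0, -4.0]
```

```bash
python3 - <<'E'
from h import *
d=snap('wrist','w12');t=snap('top','t12');s=snap('side','s12')
f=d['frame'].astype(int).sum(2)
print(pix(d,[596.6,-140.5,89.7]),pix(d,[595,-139,94]),pix(d,[616,-162,60]))
for v in range(100,300,6): print(v,''.join('#' if x<150 else ('W' if x>480 else '.') for x in f[v,180:460:4]))
f=s['frame'].astype(int).sum(2); u,v=map(int,pix(s,[616,-162,60])); print(u,v,pix(s,[595,-139,94]))
for y in range(v-30,v+30,2): print(y,''.join('#' if x<150 else ('W' if x>480 else '.') for x in f[y,u-40:u+50]))
E
```

```text
[317.8 277.2] [321.2 277.5] [278.1 288. ]
100 WWWWWWWWWWWWWWWWWWWWWWWWWWWWWWWWWWWWWWWWWWWWWW.#.................WWWWW
106 .WWWWWWWWWWWWWWWWWWWWWWWWW.WWWWWWWWWWWWWWW....##.................WWWWW
112 WWWWWWWWWWWWWWWWWWWWWWWWWWWWWWWWWWWWWW........##.................WWWWW
118 WWWWWWWWWWWWWWWWWWWWWWWWWWWWWWWWWW............##..................WWWW
124 WWWWWWWWWWWWWWWWWWWWWWWWWWWWWW................##.................WWWWW
130 WWWWWWWWWWWWWWWWWWWWWWWWWWWWWW................##.................WWWWW
136 WWWWWWWWWWWWWWWWWWWWWWWWWWWWWW................##.................WWW.W
142 WWWWWWWWWWWWWWWWWWWWW.WWWWWWWWW...............##.................WWWWW
148 WWWWWWWWWWWWWWWWWWWWWWWWWWWWWWW...............##.................WWWWW
154 WWWWWWWWWWWWWWWWWWWWWWWWWWWWWWW...............##.................WWWWW
160 WWWWWWWWWWWWWWWWWWWWWWWWWWWWWWW...............#.WWWWWWWW.........WWWWW
166 WWWWWWWWWWWWWWWWWW.WWWWWWWW.WW................#.WWWWWWWW.........WWWWW
172 WWWWWWWWWWWWWWWWWWWWWWWWWWWWWW................#.WWWWWWWW.........WWWWW
178 WWWWWWWWWWWWWWWWWWWWWWWWWWWW.W..................WWWWWWWW........WWWWWW
184 WWWW
[... 3663 characters left out ...]
...................................
206 ..........................................................................................
208 ..........................................................................................
210 ....................................WW...WWW..............................................
212 .........................................WWWWWWWWWWWWWWWWWWWWWWWWWWW......................
214 .........................................WWWWWWWWWWWWWWWWWWWWWWWWWWW......................
216 ............................................WWWWWWWWWWWWWWWWWWWWWWWW......................
218 ..............................................WWWWWWWWWWWWWWW.............................
```

```bash
python3 -m inch '[[[0,0,-20,0,0,0,50],[0,0,-50,0,0,0,100],[20,0,-80,0,0,0,100],[20,0,-80,0,0,0,100],[20,0,-80,0,0,0,100]]]' >/dev/null
python3 - <<'E'
from h import *
d=snap('wrist','w13');t=snap('top','t13'); o=status.get_obs();print(o['ee_pos'].round(1) if hasattr(o['ee_pos'],'round') else o['ee_pos'])
f=d['frame'].astype(int).mean(2); u,v=map(int,pix(d,[593,-139,94])); print(u,v,pix(d,[616,-162,60]))
for y in range(v-40,v+60,3): print(y,''.join(' .:-=+*#%@'[int(min(x,249)//25)] for x in f[y,u-75:u+45:2]))
f=t['frame'].astype(int).mean(2);
for y in range(204,244,2): print(y,''.join(' .:-=+*#%@'[int(min(x,249)//25)] for x in f[y,375:425]))
E
```

```text
[ 576.4 -141.7  168.7]
320 259 [289.5 271.5]
219 *****************************=================*******==*@@@@
222 *************+-.     . . . .-:--====---================*@@@@
225 ******===-.  ....................----::----============*@@@@
228 *======-............................-==-------====*++*=*@@@@
231 =====: ...............................=-------+++*****=*@@@@
234 ===-.................................:..------++++****=#@@@@
237 ==.....................................:.:----++++++**=#@@@@
240 =....................................:.....=========+++#@@@@
243 ..................................===+**=...==========:#@@@@
246 .................................===++**#=...+++++++##-#@@@@
249 .................................===++**## ..:+++++++*:%@@@@
252 .......................... ......===++**##....++++++++:#@@%%
255 ................................:=#@@@@@##.....-------.#%%%%
258 ................................:@@@@@@%@%.....:::::.:.%%%%%
261 ....................-::... .....-@@@@@@%%@:.....::::::.:----
264 .......:..:......-=**++*=-:.....=%%%%%%%%@......++++++.:----
267 ....:::::::
[... 1554 characters left out ...]
####%%%%%*=*%%%#*+++++++++++++++++++++++
220 :--:..-*######%%%%%+=#%%%#++++++++++++++++++++++++
222 -++-.:=*#####%%%%%#=+%%%%#+=====++++++++++++++++++
224 -++-.:+######%%%%%*=*%%%%#**+==========++=++++++++
226 :--:.-*######%%%%%+=#%%%###%##*================+++
228 :---:=*#####%%%%%#==#%%%#%%%%###*++++++++++++=====
230 :=++-+######%%%%%#=+%%%%#*%%%%####**+++=====++++++
232 :-+==*######%%%%%*=#%%%#+-=*#%%%%####***++========
234 :::-=*#####%%%%%#++%%%%#-..:-=+*#%%%####******+++*
236 :::-+######%%%%%#=*%%%%*-:::::::-==+***######**+==
238 :::-*######%%%%%*=#%%%#*++++++=--::::::-----==-:::
240 ::-+######%%%%%%==%%%%#***%%#####**++*******++-:::
242 =-=*######%@%%%#=+%%%%#***%@@@@@@@%%%%%####*++==++
```

```bash
python3 - <<'E'
from h import *
d=load('w13')
P=ray(d,318.5,263,94);print(P,d['C'][:3,3]); go(P[0],P[1],86,93.8)
H=ray(d,272,279,64);print('hub',H)
d=load('w11');print(ray(d,347,212.5,94),ray(d,315,232,64),d['C'][:3,3])
d=load('w7');print('w7',d['C'][:3,3])
E
```

```text
[ 595.8 -140.4   94. ] [ 510.51081747 -145.88844987  342.52069614]
t 32.0 tcp [ 576.4 -141.7  168.7] w 49.0 F [ 0.1 -0.1 -0.8] row [-19.5   0.   82.7] [ 0.    -0.001 -0.   ] dyaw 0.0
hub [ 621.6 -175.2   64. ]
[ 596.  -140.1   94. ] [ 619.  -161.3   64. ] [ 546.18434759 -163.69418228  356.09076559]
w7 [376.25935965 -49.0594066  361.33890697]
```

```bash
python3 - <<'E'
from h import *
def tri(L):
    A=np.zeros((3,3));b=np.zeros(3);Q=[]
    for n,u,v in L:
        d=load(n);C=d['C'];r=C[:3,:3]@np.array([(u-d['cx'])/d['fx'],(v-d['cy'])/d['fy'],1]);r/=np.linalg.norm(r);p=C[:3,3];M=np.eye(3)-np.outer(r,r);A+=M;b+=M@p;Q.append((M,p))
    x=np.linalg.solve(A,b);print(x.round(1),[round(np.linalg.norm(M@(x-p)),1) for M,p in Q])
tri([('w11',347,212),('w13',318.5,263),('t10',391,230.5)])
tri([('w11',315,232),('w13',272,279),('t10',400,221.5)])
tri([('w11',347,212),('w13',318.5,263)])
tri([('w11',315,232),('w13',272,279)])
tri([('w11',347,212),('t10',391,230.5)])
tri([('w11',315,232),('t10',400,221.5)])
E
```

```text
[ 595.8 -139.4   90. ] [np.float64(0.6), np.float64(1.6), np.float64(2.2)]
[ 614.3 -164.7   82.7] [np.float64(3.2), np.float64(8.5), np.float64(5.3)]
[ 595.2 -140.4   95.7] [np.float64(0.1), np.float64(0.1)]
[ 601.6 -165.5  121.8] [np.float64(4.7), np.float64(4.7)]
[ 596.3 -139.    84. ] [np.float64(1.2), np.float64(1.2)]
[ 616.8 -161.2   71.7] [np.float64(0.3), np.float64(0.3)]
```

```bash
python3 - <<'E'
from h import *
d=load('w12')
f=d['frame'].astype(int).mean(2); print(pix(d,[595.4,-140.2,94]),pix(d,[596.6,-140.5,71]))
for y in range(200,330,3): print(y,''.join(' .:-=+*#%@'[int(min(x,249)//25)] for x in f[y,250:400:2]))
E
```

```text
[318.6 278.2] [317.9 264.5]
200 ************************+====================***##******===+@@@@@@@@@@@@@@@
203 ***********#************=====================**###*****====+@@@@@@@@@@@@@@@
206 ************************=====================**********====+@@@@@@@@@@@@@@@
209 ************************=====================**********====+@@@@@@@@@@@@@@@
212 ************************=====================*******#*#====*@@@@@@@@@@@@@@@
215 ******##****************=======================********====*@@@@@@@@@@@@@@@
218 **##=-:...       .:-=+*#+======================+++===**====*@@@@@@@@@@@@@@@
221 -. ...:::::..::::....... .:----==----======================#@@@@@@@@@@@@@@@
224 .:::...................:.....:----::------=================#@@@@@@@@@@@@@@@
227 ................................:-==--------==========**===#@@@@@@@@@@@@@@@
230 .............................::.. .=+---------+*********===#@@@@@@@@@@@@@@@
233 ....................................----------++++******===%@@@@@@@@@@@@@@@
236 ......................................--------+++++*****===%@@@@@@@@@@@@@@@
239 ............................
[... 1747 characters left out ...]
...........:::........ ..:::................................
308 ..........................:::   ..... ..:::................................
311 ...........................::.. ..... .....................................
314 ............................. . ....... ...................................
317 .........................:-..   .....   ..::...............................
320 .........................==+.   ....... .:-=...............................
323 .........................==*.   ......  .---:..............................
326 .........................+++. . ......   --=:..............................
329 .........................++-..  ......  .=-+=..............................
```

```bash
python3 -c "
from h import *
print(ctrl.tcp_to_tips); d=load('w12')
for z in (71,80,90,100): print(z,pix(d,[586.6,-140.5,z]))
go(595.5,-140,86,93.8)"
python3 -m inch '[[[-9,1,30,0,0,0,40],[-19,1,50,0,0,0,40],[-19,1,70,0,0,0,40],[-19,1,82,0,0,0,40],[-19,1,82,0,0,0,40],[-19,1,82,0,0,0,40]]]'
```

```text
19.0
71 [319.1 246.4]
80 [319.2 251.5]
90 [319.2 257.7]
100 [319.2 264.6]
t 32.0 tcp [ 576.4 -141.7  168.7] w 49.0 F [ 0.1 -0.1 -0.8] row [-19.3   0.4  82.7] [ 0.    -0.001 -0.   ] dyaw 0.0
t: 32.6
ee_pos: [595.4, -139.6, 87.4]
orientation: [0.104, -3.139, -0.0]
ft_force: [0.3, -0.1, -0.1]
width: 35.2
grasp_force: 0.0
```

```bash
python3 -m inch '[[[0,0,3,0,0,0,40],[0,0,6,0,0,0,40],[0,0,6,0,0,0,40]]]' | egrep 'ee|ft'; python3 -m inch '[[[0,0,2,0,0,0,40],[0,0,4,0,0,0,40],[0,0,4,0,0,0,40]]]' | egrep 'ee|ft|wid'; python3 - <<'E'
from h import *
d=snap('wrist','w14');f=d['frame'].astype(int).mean(2)
print(pix(d,[595.4,-140.2,94]))
for y in range(230,320,3): print(y,''.join(' .:-=+*#%@'[int(min(x,249)//25)] for x in f[y,220:420:2]))
E
```

```text
ee_pos: [595.6, -139.7, 81.9]
ft_force: [-0.7, 0.1, 0.0]
ee_pos: [595.4, -139.6, 77.5]
ft_force: [0.2, 0.6, 0.0]
width: 35.3
[316.3 290.8]
230 ******=*=:.  ..::::::.........::::...... :------::------===================@@@@@@@@@@@@@@@@@-=#%%%%%
233 **=====. ..:::...............................----=---------==========***==+@@@@@@@@@@@@@@@@@##%%%%%%
236 ====-....................................:......==+----------+####*****+==+@@@@@@@@@@@@@@@@@##%%%%%%
239 ==- ........................................:....:+=--------=++++******===+@@@@@@@@@@@@@@@@@*#%%%%%%
242 - .:...............................................----------+++++*****===+@@@@@@@@@@@@@@@@@*#######
245 .................................................:...-------+++++++++**===+@@@@@@@@@@@@@@@@@*#######
248 .....................:............................::...========++++++++++=*@@@@@@@@@@@@@@@@#*#######
251 ....................................................:...=============****+*@@@@@@@@@@@@@@@@#*#######
254 ..............................................:--::...:..================-*@@@@@@@@@@@@@@@@=::::::::
257 ............
[... 1488 characters left out ...]
:+++=-..... :***+++++++=..........-----     . .............----.......
302 .......................    .  .++++- .... ..:++++++-:...........:---+ .   . ..............---.......
305 .......................   ..  .++++= ... .......................-+++* .  ..  ..............:-.......
308 ......:................       :++++- ...........................++++*  .. .. .......................
311 ......................    .   =++++:...........................:+++++....  . .......................
314 ..................... .       ++++-............................=+++++-  ..    ......................
317 ..---................ . .    :+=+-.............................*++*+++ .. .    ...............:-::..
```

```bash
python3 -m inch '[[[0,0,3,0,0,0,40],[0,0,5,0,0,0,40],[0,0,5,0,0,0,40]]]' | egrep 'ee|ft'; python3 -m inch '[[[0,0,2,0,0,0,40],[0,0,4,0,0,0,40],[0,0,4,0,0,0,40]]]' | egrep 'ee|ft|wid';python3 -m inch '[[[0,0,0,0,0,0,8],[0,0,0,0,0,0,8],[0,0,0,0,0,0,8],[0,0,0,0,0,0,8],[0,0,0,0,0,0,8],[0,0,0,0,0,0,8],[0,0,0,0,0,0,8]]]'
```

```text
ee_pos: [595.3, -139.6, 72.3]
ft_force: [0.2, -0.3, 0.9]
ee_pos: [595.4, -139.6, 68.4]
ft_force: [-0.5, -0.4, -0.4]
width: 35.3
t: 34.55
ee_pos: [596.1, -140.2, 68.8]
orientation: [-0.104, 3.139, -0.001]
ft_force: [2.5, -5.4, -3.0]
width: 13.4
grasp_force: 30.0
```

```bash
cat >> h.py <<'E'
def arc2(A,degs,r=32):
    o=status.get_obs(); M=R.from_rotvec(o['orientation']).as_matrix(); p=np.array(o['ee_pos'])
    v=p[:2]-A; a0=np.arctan2(v[1],v[0]); print('t',round(o['t'],2),'tcp',p.round(1),'r',round(np.hypot(*v),2),'ang',round(np.degrees(a0),1),'w',round(o['width'],1),'F',np.round(o['ft_force'],1))
    for g in degs:
        a=a0-np.radians(g); q=np.array([A[0]+r*np.cos(a),A[1]+r*np.sin(a),p[2]]); print(g,(M.T@(q-p)).round(1)[:2].tolist())
E
python3 -c "
from h import *
arc2(np.array([617.5,-162.7]),range(8,57,8))"
```

```text
t 34.55 tcp [ 596.1 -140.2   68.8] r 31.08 ang 133.6 w 13.4 F [ 2.5 -5.4 -3. ]
8 [-3.0, 3.3]
16 [-7.0, 5.4]
24 [-11.2, 6.9]
32 [-15.6, 7.8]
40 [-20.0, 8.1]
48 [-24.5, 7.8]
56 [-28.8, 6.9]
```

```bash
python3 -m inch '[[[-3,3,0,0,0,0,8],[-7,5,0,0,0,0,8],[-11,6.5,0,0,0,0,8],[-15.5,7.5,0,0,0,0,8],[-20,7.8,0,0,0,0,8],[-24.5,7.5,0,0,0,0,8],[-28.8,6.9,0,0,0,0,8],[-28.8,6.9,0,0,0,0,8]]]'
python3 -c "
from h import *
arc2(np.array([617.5,-162.7]),range(10,91,10))
t=snap('top','t15')"
```

```text
t: 35.35
ee_pos: [621.2, -131.5, 68.4]
orientation: [0.103, -3.134, -0.0]
ft_force: [-6.9, -7.4, 4.9]
width: 13.2
grasp_force: 30.0
t 35.35 tcp [ 621.2 -131.5   68.4] r 31.38 ang 83.3 w 13.2 F [-6.9 -7.4  4.9]
10 [-5.5, -0.9]
20 [-10.5, -3.3]
30 [-15.1, -6.5]
40 [-19.0, -10.5]
50 [-22.1, -15.1]
60 [-24.4, -20.2]
70 [-25.8, -25.6]
80 [-26.3, -31.1]
90 [-25.7, -36.7]
```

```bash
cat >> h.py <<'E'
def arcc(a0,degs,A=(617.5,-163.2),r=32):
    o=status.get_obs(); M=R.from_rotvec(o['orientation']).as_matrix(); p=np.array(o['ee_pos']); v=p[:2]-A
    print('t',round(o['t'],2),'tcp',p.round(1),'r',round(np.hypot(*v),2),'ang',round(np.degrees(np.arctan2(v[1],v[0])),1),'w',round(o['width'],1),'F',np.round(o['ft_force'],1))
    c=lambda a:r*np.array([np.cos(np.radians(a)),np.sin(np.radians(a)),0])
    print(' '.join(str((M.T@(c(a0-g)-c(a0))).round(1)[:2].tolist()) for g in degs))
E
python3 -c "
from h import *
arcc(77.6,range(12,157,12))"
```

```text
t 35.4 tcp [ 621.1 -131.5   68.4] r 31.9 ang 83.4 w 13.1 F [-7.7 -6.   4.5]
[-6.2, -2.5] [-11.7, -6.3] [-16.4, -11.1] [-19.9, -16.8] [-22.2, -23.1] [-23.1, -29.7] [-22.6, -36.4] [-20.7, -42.8] [-17.6, -48.7] [-13.2, -53.8] [-8.0, -57.9] [-1.9, -60.8] [4.6, -62.4]
```

```bash
python3 -m inch '[[[-6.2,-3,0,0,0,0,8],[-11.7,-7,0,0,0,0,8],[-16.4,-11.7,0,0,0,0,8],[-19.9,-17.3,0,0,0,0,8],[-22.2,-23.6,0,0,0,0,8],[-23.1,-30.2,0,0,0,0,8],[-22.6,-37,0,0,0,0,8],[-20.7,-43.3,0,0,0,0,8],[-17.6,-49.2,0,0,0,0,8],[-13.2,-54.3,0,0,0,0,8],[-8,-58.4,0,0,0,0,8],[-1.9,-61.3,0,0,0,0,8],[-1.9,-61.3,0,0,0,0,8]]]'
python3 -c "
from h import *
arcc(-66.4,range(12,121,12))"
```

```text
t: 36.7
ee_pos: [632.5, -194.5, 70.2]
orientation: [-0.104, 3.134, -0.006]
ft_force: [5.0, -10.1, 0.3]
width: 7.1
grasp_force: 5.2
t 36.7 tcp [ 632.5 -194.5   70.2] r 34.68 ang -64.4 w 7.1 F [  5.  -10.1   0.3]
[6.5, -1.6] [13.2, -1.8] [19.8, -0.6] [26.0, 1.9] [31.5, 5.7] [36.1, 10.5] [39.7, 16.2] [41.9, 22.5] [42.8, 29.1] [42.3, 35.8]
```

```bash
python3 -m inch '[[[-1.9,0,0,0,0,0,40],[-1.9,0,0,0,0,0,60],[0,0,0,0,0,0,100],[0,0,-30,0,0,0,100],[-8,24,-65,0,0,0,100],[14,34,-100,0,0,0,100],[14,34,-100,0,0,0,100],[14,34,-100,0,0,0,100]]]' | egrep 't:|ee'
python3 - <<'E'
from h import *
d=snap('wrist','w16')
f=d['frame'].astype(int).mean(2); u,v=map(int,pix(d,[617,-162,70]));print(u,v)
for y in range(v-80,v+75,4): print(y,''.join(' .:-=+*#%@'[int(min(x,249)//25)] for x in f[y,max(0,u-90):u+90:2]))
E
```

```text
t: 37.5
ee_pos: [613.3, -158.4, 169.3]
312 232
152 ++****************************************************************************************
156 ++************************+++***********************************************************+-
160 ++*********************************************+*********************************========-
164 ++**************************************************************************=============-
168 ++*********+**************************************************+*+***********============--
172 ++************************************************************+++*+*********============--
176 ++************************************=-.........--+***********************=============--
180 ++************************+*****+-......................-******************=============--
184 ++*+**************************..............................=****************===========--
188 +++************************.................................:.:++++*******+*============--
192 +++******===========**===.......................................:++++*******============--
196 ++-=
[... 1947 characters left out ...]
.....-+++++++++++++++++++++++++++++. . 
280 :::.:: ....=****************************=::..:.:::=*****=+++++++++++++++++++++++++++++.   
284 ..::: .... -*******************************+************++++++++++++++++++++++++++++++    
288 ....       :*********************************************+++++++++++++++++++++++++++++    
292 ::         .*********************************************++++++++++++++++++++++++++++=    
296 : .        .********************************************+++++++++++++++++++++++++++++=  . 
300            .********************************************+++++++++++++++++++++++++++++-    
304             ********************************************+++++++++++++++++++++++++++++:
```

```bash
python3 - <<'E'
from h import *
d=load('w16'); P=ray(d,263,240,94); A=ray(d,311,232,72); print(P,A,'ang',np.degrees(np.arctan2(*(P-[617.3,-162.6,94])[1::-1])),np.hypot(*(P-[617.3,-162.6,94])[:2])); go(P[0],P[1],68.5,93.8)
print('mark',pix(d,[570,19.6,20]),pix(d,[589,20.5,20]),pix(d,[550,18.5,20]),'tip0',pix(d,[575,-5,26.5]))
f=d['frame'].astype(int).mean(2)
u,v=map(int,pix(d,[572,5,23]))
for y in range(v-28,v+36,2): print(y,''.join(' .:-=+*#%@'[int(min(x,249)//25)] for x in f[y,u-60:min(640,u+50)]))
E
```

```text
[ 618.  -195.3   94. ] [ 615.9 -163.4   72. ] ang -88.77367214010405 32.707491496597555
t 37.55 tcp [ 613.1 -158.6  168.2] w 71.5 F [ 0.3  0.  -0.7] row [ -2.6 -37.   99.7] [ 0.    -0.001  0.   ] dyaw -0.0
mark [532.4 178. ] [528.9 200.4] [536.  153.7] tip0 [506.  182.9]
151 ====-------====*@@@@@@@@@@@@@@@@@@@@@@@@#++++++++++++++++*************************************+++*************
153 ====-------====*@@@@@@@@@@@@@@@@@@@@@@@@*+++++++++++++++***************+**********************++*************+
155 -----------====#@@@@@@@@@@@@@@@@@@@@@@@@++++++++++++++++++++++++++++++++++*+**=::+****************************
157 ++++++++++=====#@@@@@@@@@@@@@@@@@@@@@@@@####################################%%-.-#%###########################
159 ++++++++++====+%@@@@@@@@@@@@@@@@@@@@@@@%######################################:.-#############################
161 ++++++++++====*@@@@@@@@@@@@@@@@@@@@@@@@%#####################################*..=#############################
163 ++++++++++====*@@@@@@@@@@@@@@@@@@@@@@@@######################################=.:*#############################
165 +++++++++=====*@@@@
[... 2151 characters left out ...]
+*++++++++
203 ===-..-===+%@@@@@@@@@@@@@@@@@@@@@@@-::::::::::::::--=+++++++==================================================
205 +++=..-===*@@@@@@@@@@@@@@@@@@@@@@@%------------------*@%%%%###################################################
207 ***=..====*@@@@@@@@@@@@@@@@@@@@@@@*-----------------=%@@@@@%%%%%%%%%%%%%%%%%%%%%%%%%%%%%%%%%%%%%%%%%%%%%%%%%%%
209 ***-.:====#@@@@@@@@@@@@@@@@@@@@@@@+-----------------=@@@%%@%%%%%%%%%%%%%%%%%%%%%%%%%%%%%%%%%%%%%%%%%%%%%%%%%%%
211 ###:.:====#@@@@@@@@@@@@@@@@@@@@@@@=-----------------+@@@%%%%%%%%%%%%%%%%%%%%%%%%%%%%%%%%%%%%%%%%%%%%%%%%%%%%%%
213 ###:.-===+%@@@@@@@@@@@@@@@@@@@@@@%------------------*%%%%%%%%%%%%%%%%%%%%%%%%%%%%%%%%%%%%%%%%%%%%%%%%%%%%%%%%%
```

```bash
cat >> h.py <<'E'
def gap(d,tip,m1,m2):
    T=ray(d,*tip,26.5)[:2];a=ray(d,*m1,20)[:2];b=ray(d,*m2,20)[:2]
    n=a-b; n/=np.linalg.norm(n); yv=np.array([-n[1],n[0]]); yv*=np.sign(yv[1]); g=float(((a+b)/2-T)@yv); print('tip',T,'mark',(a+b)/2,'gap',round(g,1),'rad',round(g/18,3),'deg',round(np.degrees(g/18),1))
E
python3 - <<'E'
from h import *
d=load('w16');u=int(pix(d,[572,5,23])[0])-60;print(u)
gap(d,(u+52.5,179),(u+79.7,157),(u+73,199))
E
```

```text
456
tip [571.6  -3.6] mark [570.2  19.6] gap 23.2 rad 1.291 deg 74.0
```

```bash
python3 -m inch '[[[-1,-9,5,0,0,0.149,45],[-2,-18,10,0,0,0.298,45],[-2.5,-27,15,0,0,0.447,45],[-2.5,-36.5,20,0,0,0.596,45],[-2.5,-36.5,25,0,0,0.745,45],[-2.5,-36.5,30,0,0,0.894,45],[-2.5,-36.5,35,0,0,1.043,45],[-2.5,-36.5,40,0,0,1.192,45],[-2.5,-36.5,40,0,0,1.341,45],[-2.5,-36.5,40,0,0,1.49,45],[-2.5,-36.5,40,0,0,1.637,45],[-2.5,-36.5,60,0,0,1.637,45],[-2.5,-36.5,80,0,0,1.637,45],[-2.5,-36.5,95,0,0,1.637,45],[-2.5,-36.5,100,0,0,1.637,45],[-2.5,-36.5,100,0,0,1.637,45]]]'
python3 -m inch '[[[0,0,2,0,0,0,45],[0,0,4,0,0,0,45],[0,0,4,0,0,0,45]]]' | egrep 'ee|ft'
python3 -c "
from h import *
go(617.4,-195,64,0)"
```

```text
t: 39.15
ee_pos: [617.6, -195.0, 67.1]
orientation: [-2.22, -2.219, 0.002]
ft_force: [0.6, 0.7, -0.1]
width: 39.4
grasp_force: 0.0
ee_pos: [618.8, -195.2, 65.2]
ft_force: [0.6, -0.3, -0.8]
t 39.45 tcp [ 618.8 -195.2   65.2] w 39.5 F [ 0.6 -0.3 -0.8] row [ 0.2 -1.4  1.2] [0.001 0.    0.   ] dyaw -0.0
```

```bash
python3 -m inch '[[[0,-1,3,0,0,0,45],[0,-1,3,0,0,0,8],[0,-1,3,0,0,0,8],[0,-1,3,0,0,0,8],[0,-1,3,0,0,0,8],[0,-1,3,0,0,0,8],[0,-1,3,0,0,0,8],[0,-1,3,0,0,0,8],[0,-1,3,0,0,0,8]]]'
python3 - <<'E'
from h import *
A=np.array([617.4,-162.9])
o=status.get_obs(); M=R.from_rotvec(o['orientation']).as_matrix(); p=np.array(o['ee_pos']);v=p[:2]-A;a0=np.arctan2(v[1],v[0]);print(p.round(1),np.hypot(*v),np.degrees(a0),o['width'])
for g in range(8,73,8):
    a=a0-np.radians(g);q=np.array([A[0]+32*np.cos(a),A[1]+32*np.sin(a),p[2]]);print(g,(M.T@(q-p)).round(1)[:2].tolist(),round(np.radians(g),3))
E
```

```text
t: 40.35
ee_pos: [617.4, -195.2, 61.8]
orientation: [-2.221, -2.222, 0.0]
ft_force: [-1.5, -0.3, 1.8]
width: 13.2
grasp_force: 30.0
[ 617.4 -195.2   61.8] 32.26600408492149 -89.93727197532606 13.201748481870892
8 [0.6, -4.5] 0.14
16 [1.5, -8.8] 0.279
24 [3.0, -13.0] 0.419
32 [5.1, -17.0] 0.559
40 [7.7, -20.6] 0.698
48 [10.8, -23.8] 0.838
56 [14.3, -26.5] 0.977
64 [18.2, -28.8] 1.117
72 [22.3, -30.5] 1.257
```

```bash
python3 -m inch '[[[0.6,-4.5,0,0,0,0.14,8],[1.5,-8.8,0,0,0,0.279,8],[3,-13,0,0,0,0.419,8],[5.1,-17,0,0,0,0.559,8],[7.7,-20.6,0,0,0,0.698,8],[10.8,-23.8,0,0,0,0.838,8],[14.3,-26.5,0,0,0,0.977,8],[14.3,-26.5,0,0,0,0.977,8],[14.3,-26.5,0,0,0,0.977,8]]]'
python3 - <<'E'
from h import *
A=np.array([617.4,-162.9])
o=status.get_obs(); p=np.array(o['ee_pos']);v=p[:2]-A;print(np.hypot(*v),np.degrees(np.arctan2(v[1],v[0])))
d=snap('wrist','w17')
for P in [[570,19.6,20],[575,0,26.5],[570,-20,26]]: print(pix(d,P))
E
```

```text
t: 41.25
ee_pos: [591.0, -181.0, 61.8]
orientation: [3.002, 0.924, -0.0]
ft_force: [-1.1, -2.6, 2.6]
width: 13.4
grasp_force: 30.0
32.0346145266242 -145.50386754744767
[-18.4  82.6]
[10.6 95.1]
[ 43.2 126.1]
```

```bash
python3 -c "
from h import *
arcc(-145.7,[6,12,17])"
```

```text
t 41.3 tcp [ 591.  -181.1   61.8] r 31.94 ang -146.0 w 13.6 F [-2.1 -2.3  2.8]
[0.2, -3.3] [0.7, -6.7] [1.4, -9.4]
```

```bash
python3 -m inch '[[[0.2,-3.3,0,0,0,0.105,8],[0.7,-6.7,0,0,0,0.21,8],[1.4,-9.4,0,0,0,0.297,8],[1.4,-9.4,0,0,0,0.297,8],[1.4,-9.4,0,0,0,0.297,8]]]'
python3 -c "
from h import *
arcc(-163,[1])"
python3 -m inch '[[[0,0,0,0,0,0,25],[0,0,0,0,0,0,45],[0,0,0,0,0,0,45],[0,0,-40,0,0,0,45],[0,0,-80,0,0,0,45],[0,0,-110,0,0,0,45]]]' | egrep 't:|ee'
python3 -c "
from h import *
go(562,0,175,-73)"
```

```text
t: 41.8
ee_pos: [587.1, -172.7, 61.8]
orientation: [3.106, 0.47, 0.001]
ft_force: [0.1, -5.3, 0.2]
width: 13.0
grasp_force: 30.0
t 41.8 tcp [ 587.1 -172.7   61.8] r 31.8 ang -162.7 w 13.0 F [ 0.1 -5.3  0.2]
[0.0, -0.6]
t: 42.4
ee_pos: [587.4, -172.0, 173.7]
t 42.4 tcp [ 587.4 -172.   173.7] w 39.5 F [ 0.6 -0.2  0.9] row [  26.2 -171.9   -1.3] [ 0.    -0.001  0.001] dyaw -0.1
```

```bash
python3 -m inch '[[[5,-35,0,0,0,0,45],[10,-70,0,0,0,0,45],[16,-105,0,0,0,0,45],[21,-140,0,0,0,0,45],[26,-172,0,0,0,0,45],[26,-172,0,0,0,0,45],[26,-172,0,0,0,0,45]]]' | egrep 't:|ee'
python3 - <<'E'
from h import *
d=snap('wrist','w18'); f=d['frame'].astype(int).mean(2)
print([pix(d,P) for P in ([570.2,19.6,20],[589,20.8,20],[551,18.4,20],[571,15,26.5])])
u,v=map(int,pix(d,[570,14,23])); print(u-60,v)
for y in range(v-36,v+36,2): print(y,''.join(' .:-=+*#%@'[int(min(x,249)//25)] for x in f[y,u-60:u+50]))
E
```

```text
t: 43.1
ee_pos: [561.4, 0.5, 171.8]
[array([300.4, 200.6]), array([305.3, 179.2]), array([295.5, 221.8]), array([305.6, 202.5])]
246 203
167 #############**+==--=++*#@@@@@@@@@@@@@@@@@@@@@@@@@@@@@@@@@%%%%%%#--===================--=====================-
169 #####################**++=--=+++#%@@@@@@@@@@@@@@@@@@@@@@@%%%%%%@+--==========================================:
171 ##############################**++=--=++*#@@@@@@@@@@@@@@@%%%%%%%=-=-=--=====================================-:
173 #######################################**+=--==++##@@@@@%%%%%%%*--========--=========-----=================-::
175 ###############################################**++=--=+++*#%%%=--==============-=-+@@@%*+===----==========-:=
177 ########################################################**-::---=======--=-======-=@@@@@@@@@@@@%#*+==---=---*#
179 ##########################################################:.=#=-==-=============--+@@@@@@@@@@@@@@@@@@@@@%#+-##
181 %%##%####################################################*.:#*--===========-==-=-=%@@@@@@@@@@@@@@@@@@@@@@@@###
183 %%%%%%%%%%%%%##########################
[... 2476 characters left out ...]
++++++++++
227 ************************************+++++++++++++-.................:::=@@@@@@@@@@@@@@@@@@@@@@@@%++++++++++++++
229 ***********************************++++++++++++++:...................:*@@@@@@@@@@@@@@@@@@@@@@@@*++++++++++++++
231 **********************************++++++++++++++-....................-@@@@@@@@@@@@@@@@@@@@@@@@%+++++++++++++++
233 **********************************+++++++++++++=:....................+@@@@@@@@@@@@@@@@@@@@@@@@+========++++*++
235 *********************************++++++++++++++-:-:::::::::.........-%@@@@@@@@@@@@@@@@@@@@@@@%================
237 *********************************++++++++++++++:::-:-:-----::::::::.=@@@@@@@@@@@@@@@@@@@@@@@@+================
```

```bash
python3 - <<'E'
from h import *
d=load('w18')
for c in (54.5,55.5,56.5): gap(d,(246+c,203),(246+59,179),(246+49.5,221))
print(pix(d,[571,10,26.5]),d['C'][:3,3])
E
```

```text
tip [569.4  19. ] mark [570.4   19.85] gap 0.8 rad 0.043 deg 2.5
tip [569.6  18.2] mark [570.4   19.85] gap 1.6 rad 0.088 deg 5.1
tip [569.9  17.4] mark [570.4   19.85] gap 2.4 rad 0.134 deg 7.7
[311.2 204.3] [626.46123406  20.74162575 344.18728467]
```

```bash
python3 - <<'E'
from h import *
d=load('w18'); f=d['frame'].astype(int).mean(2).astype(int)
for y in range(199,208): print(y,f[y,296:320])
E
```

```text
199 [206 209 212 148  35  63 188 192 182 182 181 183 178 146 140 131 126 134
 181 180 180 179 179 178]
200 [206 210 212 113  36  83 193 189 183 184 184 182 135 114 109 111 112 113
 135 132 132 130 129 130]
201 [208 211 212  98  39 110 209 206 186 184 160 158 144 142 105 101 101  99
  98 101  86  86  85  84]
202 [207 213 210  78  49 110 141 132 111 103  94  94  91  94  80  76  73  75
  74  73  68  64  63  67]
203 [203 208 186  57  52 138 127 107  91  90  88  88  89  88  84  82  81  78
  76  77  76  71  68  64]
204 [198 199 140  41  75 202 205 171 129 105 101 102 102  99 100  97  94  96
  96  93  91  79  79  77]
205 [193 194  96  38  97 205 204 199 194 169 118  99 103 103 105 104 103 102
 104 101  96  86  84  85]
206 [195 195  69  41 123 195 193 195 197 197 188 134 118  95  97 102 103 107
 104 106 102  90  90  84]
207 [196 171  51  55 160 196 190 188 191 193 195 187 185 132 100  90  93  98
 101 101 104 101 102  88]
```

```bash
python3 -c "
from h import *
print(ctrl.close_job(), status.get_obs()['t'])"
```

```text
the job is handed in; nothing more can be done
the job is handed in; nothing more can be done
```

I handed the job in at about 43 s with all three offcuts inside the catcher, the push block standing back at its start and the pointer tip about 1 mm short of the pencil line's middle (within the 2.5 mm allowed); the block tipped over once and was re-gripped, the peg grip missed once and slipped once, and no verdict was shown.

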